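Hang the bottle caddy on the wall cleat

TASK

Take the empty blue caddy by its yellow handle and hang it, roughly centred, on the aluminium cleat of the white board: tilt it front-up by about 20 degrees, rest its angled rear strip in the cleat while still tilted, then swing it down level, press it gently fully home against the board and let go. The cleat's height is not exactly known, so feel for it: stop swinging when the caddy meets the rest, and never push, lever or drop it so that its contacts load the board and cleat with more than about 40 N in all. Leave the bottles and the carton where they are.

Things in the scene. Friction and masses are not known exactly. Their poses are not given: they have to be found in the camera images.
- caddy: Blue open caddy, 0.3-0.55 kg, 90 deep (x) x 130 wide (y). Floor 4 thick, front and side walls 40 high, back plate 81 high, 4 thick, rear face at x=+45. Origin: centre of underside; z up, front faces -x. A handle board stands in the middle and an angled strip runs along the top of the back plate
- handle_top (a point): Middle of the top edge of the caddy's handle board (yellow above 100), at caddy x=0, y=0, z=135 mm; axes as the caddy's. The board is upright, 10 thick (x) and 64 wide (y). Pinch it near the top, jaws closing along x
- strip_edge (a point): Middle of the free lower edge of the caddy's aluminium rear strip, at caddy x=+60, y=0, z=54 mm (mid-plane); axes as the caddy's. The strip is 4 thick, 100 wide (y); it starts at the back plate's top (x=45, z=80) and runs rearward and down at 30 degrees from vertical, leaving a V open downward between it and the back plate
- stand: Fixed upright white board, 200 wide (y), 18 thick, top 195 high, on a steel foot reaching 20 in front and 130 behind. Origin at desk height, middle of the board's front face; -x points out of the face to the robot, +x into the board, z up. It carries the cleat and, below it, a black rubber rest 120 wide, z=90 to 120, its face at x=-16.7, on which the hung caddy's back plate bears
- cleat_lip (a point): Nominal lip of the cleat: stand x=-14, y=0, z=164 mm; axes as the stand's. The cleat is an aluminium flange 4 thick, 150 wide (y), rising out of the board from x=0, z=139 to this lip (outermost point x=-16), 30 degrees from vertical: a V pocket open upward. It is clamped in slots: the true cleat sits up to 10 mm higher or lower than this point says, which is not measured
- home (a point): Where the strip's lower edge nominally ends when fully home: stand x=-2, y=0, z=150 mm (up to 10 higher or lower, with the cleat); axes as the stand's. There the edge touches the board, the strip lies on the flange, the caddy is level, underside 96 (86 to 106) high. Friction can hold it short of home: press down with 3 to 6 N (the V wedges, so contact forces are several times that)
- bottle_a: Bystander, leave in place: small white pill bottle, paper label, 52 dia x 95. Origin: centre of the underside
- bottle_b: Bystander, leave in place: small white pill bottle, green label, 52 dia x 95. Origin: centre of the underside
- bottle_c: Bystander, leave in place: larger white pill bottle, blue label, 60 dia x 120. Origin: centre of the underside
- bottle_d: Bystander, leave in place: smallest white pill bottle, orange label, 48 dia x 80. Origin: centre of the underside
- carton: Bystander, leave in place: white paper carton, 60 x 110 x 45 high. Origin: centre of the underside
- amber: Bystander, leave in place: amber medicine bottle, 56 dia x 110. Origin: centre of the underside
Mind the look-alikes: they are no part of the job. Of the things shaped like the caddy, the blue one is meant. What is shaped like the stand but green is not meant.

How it is judged (in metres and radians):
On the way, in this order (a step that is already met when the one before it is completed fails the run):
1. the caddy is lifted at least 50 mm clear of the desk (height (world z) of caddy above 0.05 m), for 0.2 s.
2. the strip's lower edge is down between the cleat and the board, touching, with the caddy still tilted by at least 0.2 rad (angle between caddy's own z axis and vertical above 0.2 rad and x of strip_edge in the frame of stand above -0.014 m and z of strip_edge in the frame of stand between 0.12 and 0.17 m and contact force between caddy and stand above 0.5 N), for 0.2 s.
At the end, for the whole second after the job is handed in: The caddy hangs on the cleat, let go and at rest: level within 0.05 rad, square to the board within 0.07 rad, the strip's lower edge within 4 mm of the board's face and within 20 mm of its middle sideways, underside 76 to 116 mm above the desk (angle between caddy's own z axis and vertical below 0.05 rad and angle between the x axis of caddy and the x axis of stand, either way round below 0.07 rad and x of strip_edge in the frame of stand above -0.004 m and y of strip_edge in the frame of stand between -0.02 and 0.02 m and height (world z) of caddy between 0.076 and 0.116 m and linear speed of caddy below 0.01 m/s and angular speed of caddy below 0.05 rad/s); the robot touches nothing.
It fails at once if the board, its cleat or its foot is loaded by more than 40 N, all contacts added up (contact force between stand and anything else above 40 N).
It fails at once if a bottle or the carton is moved by more than 25 mm (distance of any of bottle_a, bottle_b, bottle_c, bottle_d, carton, amber from where it was at the start of the episode above 0.025 m).
It also fails if it takes over 54 s, if anything falls off the work surface, if the arm or the gripper's body presses on something with over 40 N, if the wrist force passes 120 N, or if a joint passes its speed limit or range.

ROBOT

A 6-joint arm with a two-finger parallel gripper is mounted at the origin on the work surface. World frame = base frame: x ahead of the robot, y to its left, z up, the work surface at z = 0. Lengths are in mm, angles in rad, forces in N, time in s.
With the tool pointing down it reaches from about 350 to 850 mm from the base axis. Payload 8.1 kg.
Tool frame: the origin (TCP) lies at the very end of the fingers, on their centre line; the grasp point (between the pads) lies 19 mm behind it; z points along the fingers, y is the direction in which the jaws open and shut (so a half turn about z gives the same grasp; the last joint's range is limited). The gripper opens to 85 mm and grips with 20 to 120 N. Pads are 22 mm wide; open, the fingers measure 114 mm over their backs; the gripper's body (76 mm by 85 mm) begins 54 mm behind the grasp point. The pads swing forward as they close: fully open they stand 13 mm farther back than shut.
Start: joints at [-1.368, 0.13, 1.488, -0, 1.523, -0.085], TCP at [170.326, -575.321, 231.292] pointing down, gripper open.
Joint ranges: [-2.96, 2.96], [-0.89, 2.26], [0.02, 2.5], [-1.34, 4.48], [0, 2.73], [-2.66, 2.66]. Speed limits (rad/s): [2.39, 2.39, 2.79, 3.14, 3.14, 3.14].

INTERFACE

Orientations are given as a unit quaternion [x, y, z, w].
In Python, from workcell import robot gives the robot as it stands.
- The arm moves only by the tool apply_moves, never from a script. Its argument "targets" is a list of rows, each an object of numbers: "dx", "dy", "dz": the shift along the tool's x, y, z in mm; "twist": the turn about the tool's z in rad; "claw": the finger opening in mm, from 0 to 85.4. A call has 1 to 10 rows; each row is the pose to reach, as a shift and turn from the pose commanded when the call began, along the tool's axes at that moment; what a row does not reach only later rows make up. A row lasts 1/8 s, in which the tool goes at most 62.5 mm and 10.7 degrees, less where a joint would pass 70% of its speed; a pose out of reach is approached as far as the arm can. A call with a gripper value outside its range is refused whole. The fingers move at their own pace and stop on an object; "squeeze" is the grip in N (left out, the last holds). Time passes only in rows, so rows that repeat a pose let the fingers close. It gives the time, the measured TCP pose, the force and the opening at its end, in the units of the state.
- robot.observe(): the state, without advancing time (a new reading comes with each control period).
- robot.snapshot(name): name is "scene" or "side" or "wrist"; returns a dict with "frame" (420x560x3 uint8, blue, green, red), "fx", "fy", "cx", "cy" (pixels), "R" (3x3) and "t" (3): a world point X has camera coordinates R X + t. Camera axes: x right, y down, z forward; pixel columns grow to the right and rows downward; lengths in mm; the calibration is good to about 2 mm. A picture is of the moment at which its call begins. There is no depth.
- robot.finish_job(): hands the job in, once; it reports no verdict.
The state is a dict: "time": time; "joint_positions": joint angles; "qvel": joint speeds; "joint_torque": joint torques, N m; "eef_pos": TCP position; "ee_rot": TCP orientation; "force": force on the tool from outside, world axes, zero at the start; "wrist_torque": the same for the moment, N m; "width": opening from 0.0 (shut) to 1.0 (fully open).
Only numpy, scipy, OpenCV 4.12 (cv2) and the standard library are available. Lean on these libraries where they do the work, as an engineer would, in place of code of your own. Each camera call takes 0.05 s, during which the arm holds its last target.

## Working session

There is one attempt and no reset: what is moved stays moved. The work goes in short steps, Python scripts to look and compute and a tool call to move; the robot and the scene stay as the last step left them, time stands still between calls to the robot, and variables do not carry over. Pictures are saved under pics/ and viewed, and the job is handed in when it is done.

Besides the shell and the picture viewer there is one more tool, called after "Emit:" as name([rows], argument=value, ...), one row to a line, values as JSON. apply_moves: Moves the arm, as the interface text tells. Its arguments: {"type":"object","properties":{"targets":{"type":"array"},"squeeze":{"type":"number"}},"required":["targets"]}

```bash
ls; mkdir -p pics; python3 - <<'E'
from workcell import robot
import cv2,json
for n in ("scene","side","wrist"):
    s=robot.snapshot(n); cv2.imwrite(f"pics/{n}0.png",s["frame"]); print(n,s["fx"],s["fy"],s["cx"],s["cy"],s["R"],s["t"])
print(robot.observe())
E
```

```text
pics
scene 417.8067417661302 417.8067417661302 277.87255688004984 207.44506621499085 [[ 0.63029283  0.77629473  0.00987121]
 [ 0.62848473 -0.50273517 -0.59351857]
 [-0.45578274  0.3802944  -0.80475976]] [-329.97171906 -193.50850954 1635.43286206]
side 542.441866609056 542.441866609056 282.7988796996872 212.61873066306836 [[-0.8708416  -0.49144232  0.01092499]
 [-0.3082041   0.52855763 -0.79097222]
 [ 0.38294274 -0.69217864 -0.61175451]] [ 438.01962039  210.8364495  1387.27476932]
wrist 345.19566730980915 345.19566730980915 279.33016597001495 208.61507929646683 [[ 0.28360727 -0.95893994 -0.00105386]
 [-0.92336867 -0.27338326  0.26954016]
 [-0.25876093 -0.07547045 -0.96298857]] [-598.29121089  -34.97633556  378.06978924]
{'time': 0.15, 'joint_positions': array([-1.36840996e+00,  1.31041846e-01,  1.48903886e+00, -3.38413094e-05,
        1.52299699e+00, -8.53874305e-02]), 'qvel': array([-1.67370842e-03, -1.90891374e-03, -1.95897600e-03,  1.19335680e-03,
       -6.92129523e-05, -5.82504188e-04]), 'joint_torque': array([ 4.77242429e-04, -5.70066190e+01, -5.01156414e+01, -1.66869231e-04,
        9.62899416e-03, -2.18417092e-06]), 'eef_pos': array([ 170.22097822, -574.89901142,  230.44770849]), 'ee_rot': array([ 9.89665737e-01,  1.43391692e-01, -6.02842886e-05, -7.40265518e-04]), 'force': array([ 0.74996275, -0.06756365, -0.40335563]), 'wrist_torque': array([-0.01296075, -0.05244157, -0.01521434]), 'width': 1.0004722616276966}
```

View pics/scene0.png

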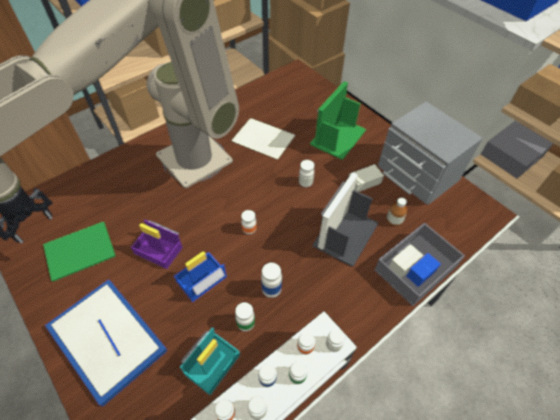

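View pics/side0.png

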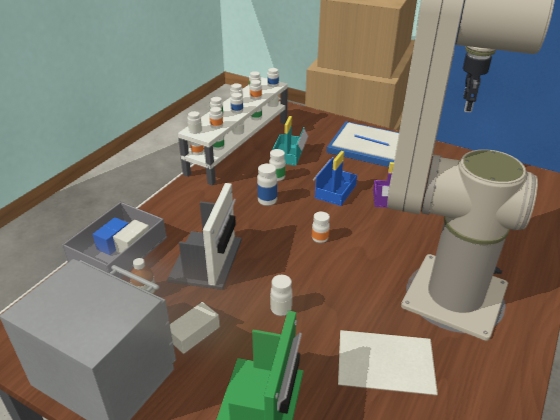

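View pics/wrist0.png

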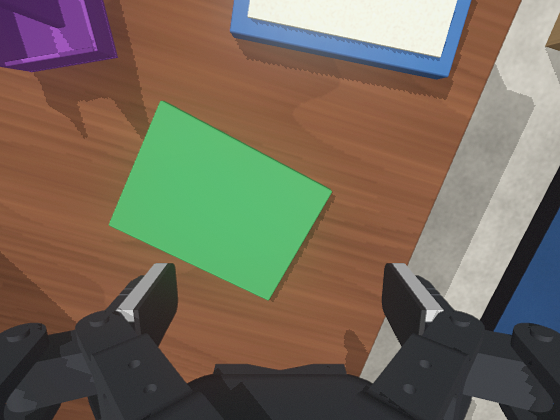

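Candidates in the scene view: purple caddy (156,243), blue caddy (200,275), teal caddy (208,357). The blue one is meant. For the stand, white is at (345,220) and the green look-alike at (338,120), so white is meant. Next, close crops to check.

```bash
python3 - <<'E'
import cv2
a=cv2.imread('pics/scene0.png'); b=cv2.imread('pics/side0.png')
def c(im,x,y,w,h,k,n): cv2.imwrite(n,cv2.resize(im[y:y+h,x:x+w],None,fx=k,fy=k,interpolation=cv2.INTER_CUBIC))
c(a,160,240,80,70,8,'pics/c1.png'); c(b,300,140,80,70,8,'pics/c2.png')
c(a,300,165,100,100,6,'pics/c3.png'); c(b,160,175,100,115,5,'pics/c4.png')
E
```

```text
(no output)
```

View pics/c1.png

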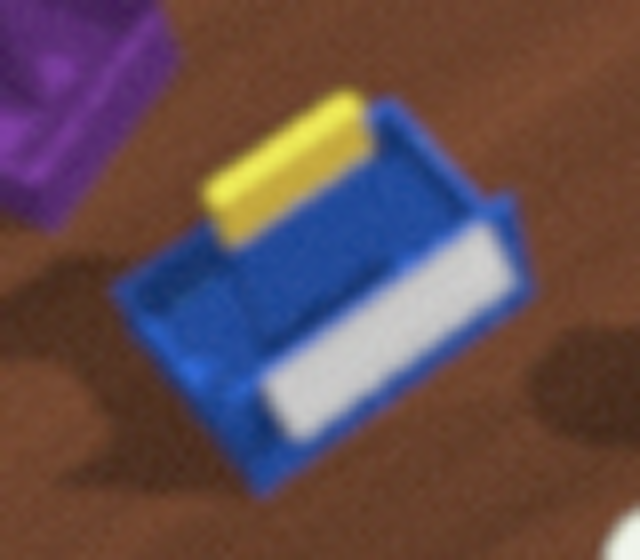

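View pics/c2.png

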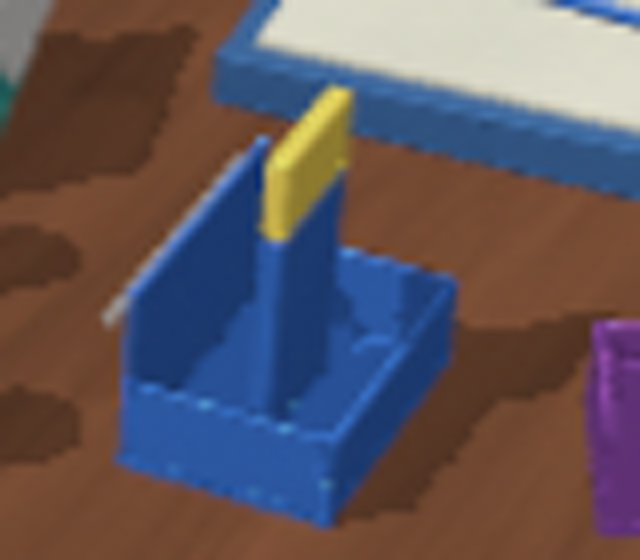

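View pics/c3.png

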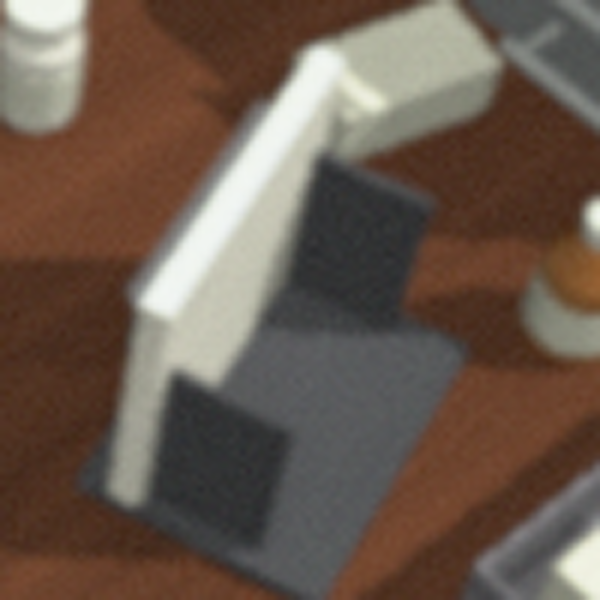

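View pics/c4.png

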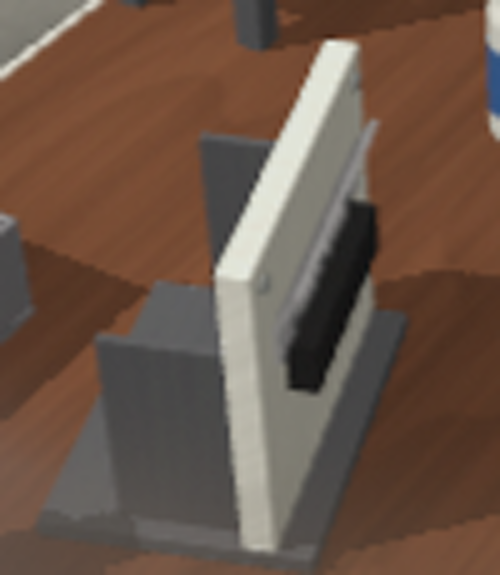

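```bash
cat > h.py <<'E'
import numpy as np, cv2
from scipy.optimize import least_squares
from workcell import robot
C={}
def cams():
    for n in ("scene","side"):
        C[n]=robot.snapshot(n)
    return C
def proj(c,X):
    q=np.asarray(X)@np.asarray(c["R"]).T+c["t"]; return np.c_[c["fx"]*q[:,0]/q[:,2]+c["cx"],c["fy"]*q[:,1]/q[:,2]+c["cy"]]
def world(p,P): 
    x,y,z,a=p; P=np.asarray(P,float); return np.c_[x+P[:,0]*np.cos(a)-P[:,1]*np.sin(a),y+P[:,0]*np.sin(a)+P[:,1]*np.cos(a),z+P[:,2]]
def fit(obs,p0,fixz=True):
    def r(p):
        q=[p[0],p[1],0 if fixz else p[3],p[2]]
        return np.concatenate([(proj(C[n],world(q,[o[0] for o in L]))-[o[1] for o in L]).ravel() for n,L in obs.items()])
    s=least_squares(r,p0,loss='soft_l1'); return s.x,r(s.x)
E
python3 - <<'E'
from h import *
cams()
def sc(L,o,k): return [(P,(o[0]+u/k-.5+.5/k,o[1]+v/k-.5+.5/k)) for P,(u,v) in L]
cad={"scene":sc([((-5,-32,135),(203,187)),((-5,32,135),(345,90)),((5,32,135),(370,110)),((5,-32,135),(217,212)),((45,65,0),(535,293)),((45,-65,0),(260,495)),((-45,-65,40),(115,290)),((60,-50,54),(302,440)),((60,50,54),(520,290))],(160,240),8),
"side":sc([((-45,65,0),(332,525)),((45,65,0),(118,462)),((-45,65,40),(332,437)),((45,65,40),(122,378)),((45,-65,81),(262,138)),((45,65,81),(128,295)),((-45,-65,40),(455,283)),((5,32,135),(265,165)),((-5,-32,135),(350,92)),((5,-32,135),(332,88))],(300,140),8)}
print("nominal")
p,r=fit(cad,[300,-300,0.]);print(p,r.reshape(-1,2).round(1).tolist())
st={"scene":sc([((0,-100,195),(137,297)),((18,-100,195),(165,315)),((0,100,195),(305,50)),((18,100,195),(340,65))],(300,165),6),
"side":sc([((0,100,195),(250,283)),((18,100,195),(218,272)),((0,-100,195),(357,48)),((18,-100,195),(325,42)),((-16.7,60,90),(318,390)),((-16.7,-60,120),(377,205))],(160,175),5)}
p,r=fit(st,[550,100,0.]);print(p,r.reshape(-1,2).round(1).tolist())
E
```

```text
nominal
[ 459.15547777 -262.17154634    6.32746993] [[-0.5, 0.1], [-0.1, -0.4], [-1.2, -0.7], [-0.3, -0.7], [-0.5, 0.1], [0.1, 0.1], [-0.6, -0.1], [-0.9, -0.1], [-1.1, -1.4], [-1.0, 0.6], [-0.7, 0.5], [0.0, 1.1], [-0.6, 0.6], [-1.0, -0.2], [-0.7, 0.0], [-0.2, -0.5], [-0.5, -0.5], [-0.1, -0.3], [-0.8, -0.6]]
[5.72958744e+02 1.93302547e+02 3.35218781e-01] [[-0.5, 0.7], [0.2, 0.4], [0.9, -1.1], [0.1, -1.4], [0.2, -0.6], [-0.7, 0.6], [0.2, -1.1], [0.0, -0.6], [0.5, 0.9], [-0.1, -0.2]]
```

```bash
cat >> h.py <<'E'
def shift(frm,hd,to):
    """heading of tool x (rad), down-pointing tool: world delta -> tool dx,dy,dz"""
    d=np.subtract(to,frm); c,s=np.cos(hd),np.sin(hd)
    return np.round([d[0]*c+d[1]*s, d[0]*s-d[1]*c, -d[2]],2)
def heading(q):
    from scipy.spatial.transform import Rotation as R
    m=R.from_quat(q).as_matrix(); return np.arctan2(m[1,0],m[0,0]), m[:,2]
E
python3 - <<'E'
from h import *
o=robot.observe(); hd,z=heading(o["ee_rot"]); print(hd,z)
print(shift([170.326,-575.321,231.292],hd,[459,-262,235]))
s=robot.snapshot("wrist"); print(-np.array(s["R"]).T@s["t"])
E
```

```text
0.2877855922039847 [-1.39061007e-04  8.29908481e-04 -9.99999646e-01]
[ 365.73 -218.5    -3.71]
[ 235.2398628  -554.88289361  373.31603712]
```

Emit:
apply_moves([
  {"dx": 183,"dy": -109,"dz": -2,"twist": 0.12,"claw": 85},
  {"dx": 366,"dy": -218.5,"dz": -4,"twist": 0.244,"claw": 85},
  {"dx": 366,"dy": -218.5,"dz": -4,"twist": 0.244,"claw": 85},
  {"dx": 366,"dy": -218.5,"dz": -4,"twist": 0.244,"claw": 85},
  {"dx": 366,"dy": -218.5,"dz": -4,"twist": 0.244,"claw": 85},
  {"dx": 366,"dy": -218.5,"dz": -4,"twist": 0.244,"claw": 85},
  {"dx": 366,"dy": -218.5,"dz": -4,"twist": 0.244,"claw": 85},
  {"dx": 366,"dy": -218.5,"dz": -4,"twist": 0.244,"claw": 85},
  {"dx": 366,"dy": -218.5,"dz": -4,"twist": 0.244,"claw": 85},
  {"dx": 366,"dy": -218.5,"dz": -4,"twist": 0.244,"claw": 85},
])

```text
time: 1.55
eef_pos: [458.5, -262.9, 235.2]
ee_rot: [1.0, 0.021, -0.0, 0.0]
force: [-0.8, -0.9, -0.1]
width: 0.997
```

```bash
python3 - <<'E'
from h import *
o=robot.observe(); print(o["eef_pos"],heading(o["ee_rot"]),o["joint_positions"],o["force"])
s=robot.snapshot("wrist"); f=s["frame"]
cv2.imwrite("pics/w1.png",f)
# overlay model caddy points
p=[459.2,-262.2,0,0.0443]
pts=proj(s,world(p,[(-5,-32,135),(-5,32,135),(5,32,135),(5,-32,135),(45,65,81),(45,-65,81),(60,50,54),(60,-50,54),(-45,65,40),(-45,-65,40)])); print(pts.round(1).tolist())
E
```

```text
[ 458.48634603 -262.94812584  235.24803832] (np.float64(0.04218764004556175), array([-2.93854166e-04, -2.08421558e-04, -9.99999935e-01])) [-6.17503928e-01 -6.49909690e-02  1.68067916e+00 -3.40414819e-04
  1.52602338e+00  9.11119986e-01] [-0.80363569 -0.87125175 -0.11734113]
[[323.1, 213.8], [235.8, 214.1], [235.3, 200.9], [323.5, 200.6], [202.3, 139.2], [356.2, 138.8], [224.2, 120.1], [334.2, 119.9], [216.3, 225.1], [342.6, 224.8]]
```

View pics/w1.png

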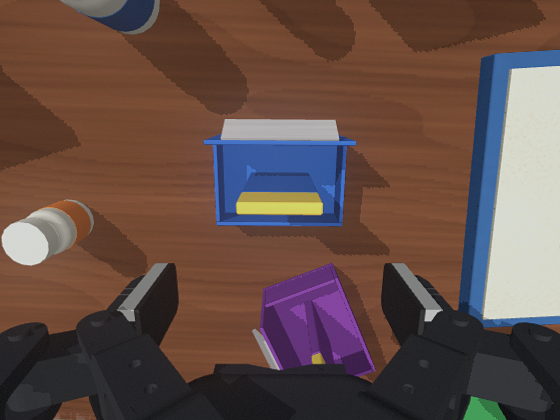

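Emit:
apply_moves([
  {"dz": 55,"claw": 85},
  {"dz": 105,"claw": 85},
  {"dz": 140,"claw": 85},
  {"dz": 160,"claw": 85},
  {"dz": 167,"claw": 85},
  {"dz": 167,"claw": 85},
])

```text
invalid input
```

```bash
python3 - <<'E'
from h import *
o=robot.observe(); print(o["eef_pos"],heading(o["ee_rot"])[0],o["force"])
for n in ("wrist","side"):
    s=robot.snapshot(n); f=s["frame"]
    if n=="side": f=cv2.resize(f[120:220,280:400],None,fx=6,fy=6,interpolation=cv2.INTER_CUBIC)
    cv2.imwrite(f"pics/{n}2.png",f)
E
```

```text
[ 458.46422278 -263.00730039  235.2455259 ] 0.041857917751377406 [-0.46786119  0.21043731 -0.56719638]
```

View pics/wrist2.png

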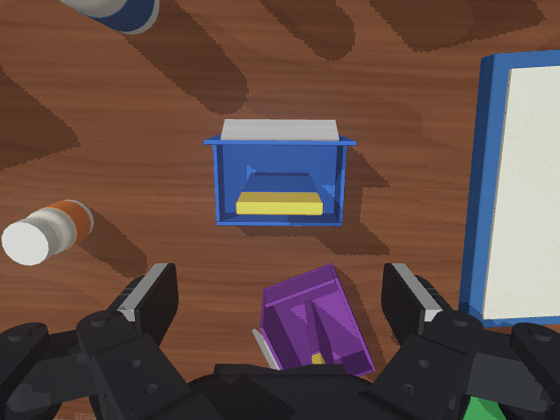

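View pics/side2.png

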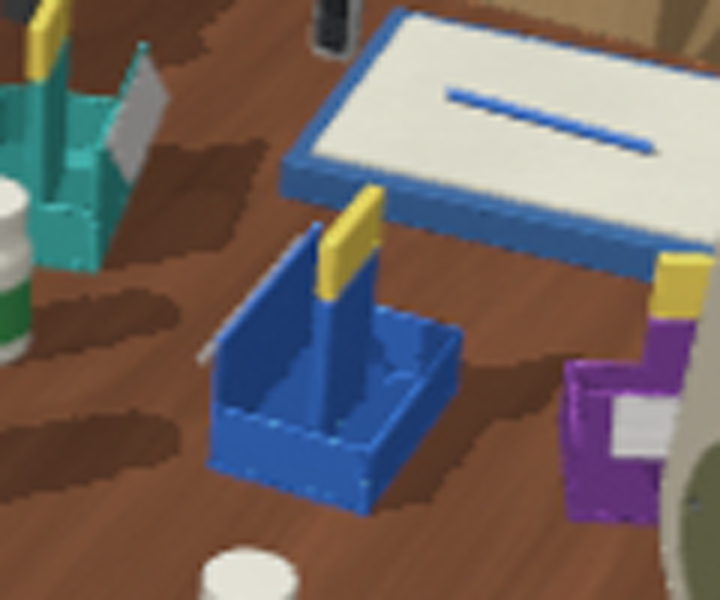

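The call was refused, probably because rows need every key. The picture shows the caddy where I measured it, between the fingers.

Emit:
apply_moves([
  {"dx": 0.5,"dy": -0.5,"dz": 55,"twist": 0,"claw": 85},
  {"dx": 0.5,"dy": -0.5,"dz": 105,"twist": 0,"claw": 85},
  {"dx": 0.5,"dy": -0.5,"dz": 140,"twist": 0,"claw": 85},
  {"dx": 0.5,"dy": -0.5,"dz": 160,"twist": 0,"claw": 85},
  {"dx": 0.5,"dy": -0.5,"dz": 167,"twist": 0,"claw": 85},
  {"dx": 0.5,"dy": -0.5,"dz": 167,"twist": 0,"claw": 85},
])

```text
time: 2.45
eef_pos: [459.6, -261.8, 68.5]
ee_rot: [1.0, 0.022, -0.0, -0.0]
force: [0.2, -0.5, 0.6]
width: 0.997
```

```bash
python3 - <<'E'
from h import *
o=robot.observe(); print(o["eef_pos"],heading(o["ee_rot"])[0],o["force"])
for n in ("wrist","side"):
    s=robot.snapshot(n); f=s["frame"]
    if n=="side": f=cv2.resize(f[120:220,280:400],None,fx=6,fy=6,interpolation=cv2.INTER_CUBIC)
    cv2.imwrite(f"pics/{n}3.png",f)
E
```

```text
[ 459.61384697 -261.79884268   68.52546188] 0.04309036927238437 [ 0.16311762 -0.49321276  0.57790181]
```

View pics/wrist3.png

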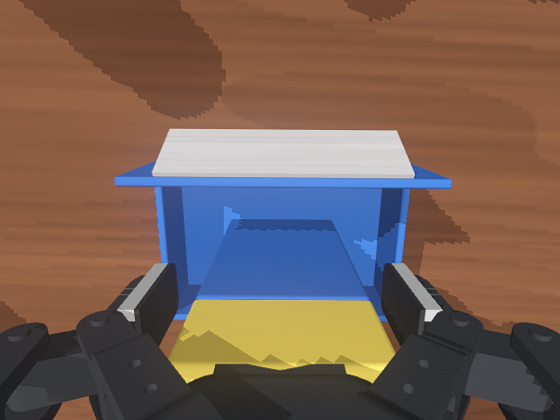

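View pics/side3.png

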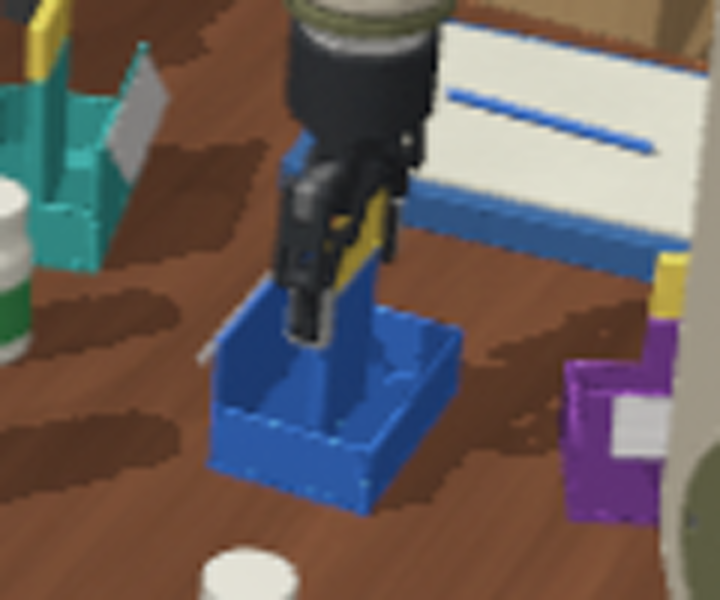

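The fingers straddle the handle board's side edges. I'll pinch across y on purpose: the moves can't tilt the tool, so the caddy has to be able to pivot in the jaws about its y axis.

Emit:
apply_moves([
  {"dx": 0,"dy": 0,"dz": 0,"twist": 0,"claw": 50},
  {"dx": 0,"dy": 0,"dz": 0,"twist": 0,"claw": 50},
  {"dx": 0,"dy": 0,"dz": 0,"twist": 0,"claw": 50},
  {"dx": 0,"dy": 0,"dz": 0,"twist": 0,"claw": 50},
], squeeze=22)

```text
time: 3.05
eef_pos: [461.1, -263.2, 71.3]
ee_rot: [1.0, 0.022, 0.002, 0.002]
force: [-4.2, -3.9, 10.3]
width: 0.748
```

Emit:
apply_moves([
  {"dx": 0,"dy": 0,"dz": -8,"twist": 0,"claw": 50},
  {"dx": 0,"dy": 0,"dz": -20,"twist": 0,"claw": 50},
  {"dx": 0,"dy": 0,"dz": -40,"twist": 0,"claw": 50},
  {"dx": 0,"dy": 0,"dz": -60,"twist": 0,"claw": 50},
  {"dx": 0,"dy": 0,"dz": -60,"twist": 0,"claw": 50},
])

```text
time: 3.68
eef_pos: [461.0, -262.1, 130.5]
ee_rot: [1.0, 0.022, 0.002, 0.001]
force: [-0.4, 0.4, -3.8]
width: 0.746
```

```bash
python3 - <<'E'
from h import *
o=robot.observe(); print(o["eef_pos"],heading(o["ee_rot"])[0],o["force"],o["wrist_torque"],o["width"])
for n in ("wrist","side"):
    s=robot.snapshot(n); f=s["frame"]
    if n=="side": f=cv2.resize(f[100:220,280:400],None,fx=5,fy=5,interpolation=cv2.INTER_CUBIC)
    cv2.imwrite(f"pics/{n}4.png",f)
E
```

```text
[ 460.98848462 -262.11632149  130.5227622 ] 0.043968110179111654 [-0.40754058  0.44463896 -3.84585307] [ 0.04060647 -0.03476814  0.0266298 ] 0.7463453797585178
```

View pics/wrist4.png

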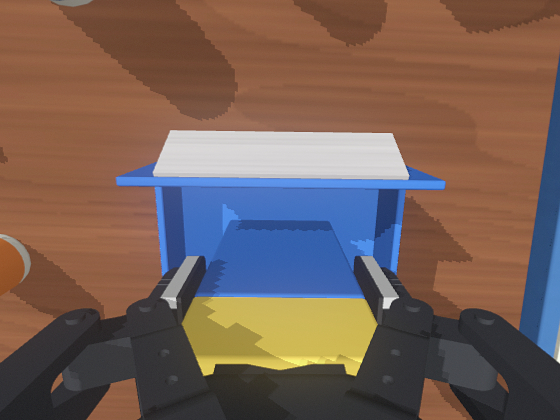

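View pics/side4.png

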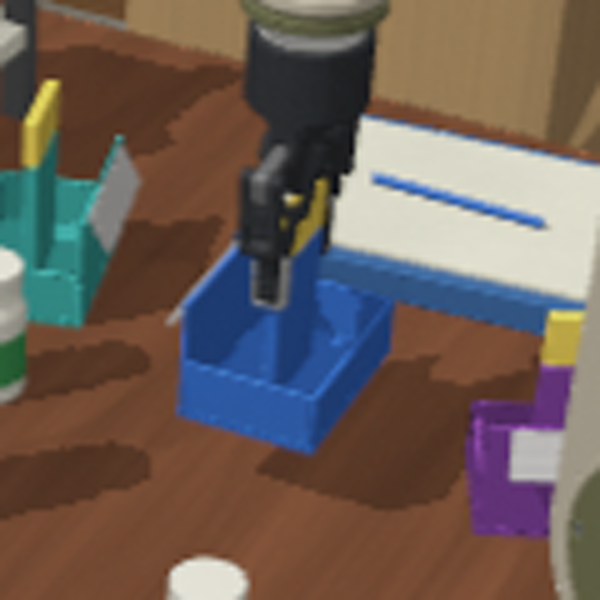

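```bash
python3 - <<'E'
from h import *
o=robot.observe(); hd=.0435
P=world([573,193.3,0,.335],[(-110,0,0)])[0]; print(P)
print(shift([461,-262.1,130.5],hd,[P[0],P[1],235]))
cams(); c=C["side"]
cv2.imwrite('pics/c5.png',cv2.resize(c["frame"][195:260,205:245],None,fx=12,fy=12,interpolation=cv2.INTER_CUBIC)[:780])
E
```

```text
[469.11486594 157.13539131   0.        ]
[  26.34 -418.49 -104.5 ]
```

View pics/c5.png

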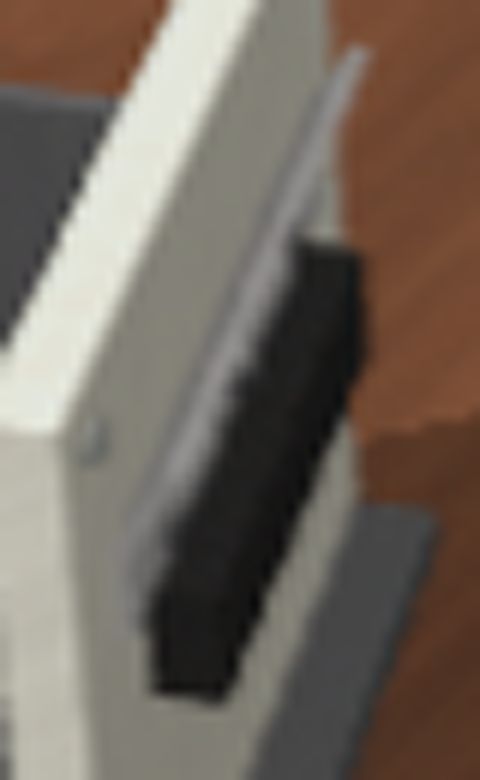

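```bash
python3 - <<'E'
from h import *
cams()
def sc(L,o,k): return [(P,(o[0]+u/k-.5+.5/k,o[1]+v/k-.5+.5/k)) for P,(u,v) in L]
st={"scene":sc([((0,-100,195),(137,297)),((18,-100,195),(165,315)),((0,100,195),(305,50)),((18,100,195),(340,65))],(300,165),6),
"side":sc([((18,100,195),(218,272)),((0,-100,195),(357,48)),((18,-100,195),(325,42))],(160,175),5)+sc([((-16.7,-60,120),(367,258)),((-16.7,60,90),(225,700)),((0,60,90),(150,692)),((0,-60,120),(300,238)),((-16.7,-60,90),(367,350)),((0,100,195),(65,430))],(205,195),12)}
p,r=fit(st,[550,100,0.]);print(p,r.reshape(-1,2).round(1).tolist())
st.pop("scene")
p2,r=fit(st,[550,100,0.]);print(p2,r.reshape(-1,2).round(1).tolist())
for d in (-10,-5,0,5,10):
    q=proj(C["side"],world([p[0],p[1],0,p[2]],[(-16,-75,163+d),(-12,-75,165+d),(0,75,139+d),(-16,75,163+d)])); print(d,((q-[204.5,194.5])*12).round(0).tolist())
E
```

```text
[5.73203868e+02 1.92644766e+02 3.34919250e-01] [[-0.7, 0.9], [0.0, 0.5], [0.8, -1.0], [0.0, -1.2], [-0.7, 0.5], [0.3, -1.2], [0.1, -0.8], [-0.2, -0.8], [0.5, 0.5], [0.3, 0.3], [-0.7, 0.1], [0.3, 0.3], [-0.0, 0.0]]
[573.16691624 192.72174693   6.61850409] [[-0.7, 0.5], [0.3, -1.2], [0.1, -0.8], [-0.2, -0.8], [0.5, 0.5], [0.3, 0.3], [-0.7, 0.2], [0.3, 0.3], [-0.0, 0.0]]
-10 [[373.0, 90.0], [355.0, 80.0], [122.0, 602.0], [191.0, 523.0]]
-5 [[372.0, 71.0], [354.0, 62.0], [121.0, 584.0], [189.0, 504.0]]
0 [[371.0, 53.0], [353.0, 44.0], [119.0, 565.0], [188.0, 485.0]]
5 [[370.0, 35.0], [352.0, 25.0], [117.0, 547.0], [186.0, 466.0]]
10 [[369.0, 16.0], [351.0, 7.0], [116.0, 528.0], [185.0, 447.0]]
```

Emit:
apply_moves([
  {"dx": 0,"dy": 0,"dz": -50,"twist": 0,"claw": 50},
  {"dx": 0,"dy": 0,"dz": -104,"twist": 0,"claw": 50},
  {"dx": 3,"dy": -45,"dz": -104,"twist": -0.03,"claw": 50},
  {"dx": 6,"dy": -95,"dz": -104,"twist": -0.06,"claw": 50},
  {"dx": 9,"dy": -145,"dz": -104,"twist": -0.1,"claw": 50},
  {"dx": 12,"dy": -195,"dz": -104,"twist": -0.13,"claw": 50},
  {"dx": 15,"dy": -245,"dz": -104,"twist": -0.17,"claw": 50},
  {"dx": 18,"dy": -295,"dz": -104,"twist": -0.2,"claw": 50},
  {"dx": 21,"dy": -345,"dz": -104,"twist": -0.24,"claw": 50},
  {"dx": 24,"dy": -385,"dz": -104,"twist": -0.27,"claw": 50},
])

```text
time: 5.22
eef_pos: [466.3, 126.2, 231.7]
ee_rot: [0.988, 0.157, -0.0, -0.0]
force: [-0.2, -0.1, -4.3]
width: 0.744
```

```bash
python3 - <<'E'
from h import *
o=robot.observe(); print(o["eef_pos"],heading(o["ee_rot"])[0],o["force"],o["wrist_torque"],o["width"])
for n in ("wrist","side"):
    s=robot.snapshot(n); f=s["frame"]
    if n=="side": f=cv2.resize(f[80:280,140:380],None,fx=3,fy=3,interpolation=cv2.INTER_CUBIC)
    cv2.imwrite(f"pics/{n}5.png",f)
E
```

```text
[466.27104452 126.20949391 231.68124737] 0.3158392630197441 [-0.23906782 -0.05854221 -4.27164278] [-0.05643729  0.02326266 -0.03474346] 0.7438659618154534
```

View pics/wrist5.png

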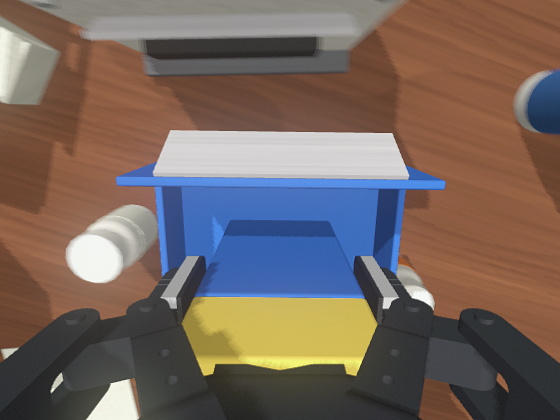

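View pics/side5.png

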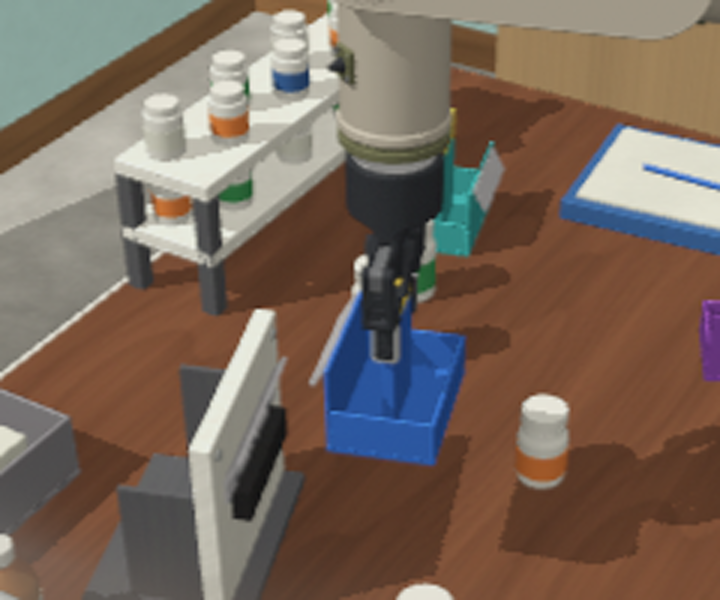

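```bash
python3 - <<'E'
from h import *
s=robot.snapshot("wrist"); f=s["frame"]
cv2.imwrite("pics/c6.png",cv2.resize(f[0:90,50:430],None,fx=2.1,fy=4,interpolation=cv2.INTER_CUBIC))
P=lambda d:[(-16,75,163+d),(-16,-75,163+d),(-12,75,165+d),(-12,-75,165+d)]
for d in (-10,-5,0,5,10): print(d,proj(s,world([573.2,192.7,0,.335],P(d))).round(1).tolist())
print(proj(s,world([573.2,192.7,0,.335],[(-16.7,60,120),(-16.7,-60,120),(-16.7,60,90),(-16.7,-60,90),(-20,100,0),(-20,-100,0),(0,100,195),(0,-100,195)])).round(1).tolist())
E
```

```text
-10 [[106.4, 47.1], [361.7, 42.4], [103.7, 39.0], [362.8, 34.2]]
-5 [[102.2, 45.5], [363.7, 40.7], [99.3, 37.2], [364.8, 32.3]]
0 [[97.7, 43.9], [365.8, 39.0], [94.8, 35.3], [367.0, 30.2]]
5 [[93.1, 42.2], [368.0, 37.1], [90.0, 33.3], [369.3, 28.1]]
10 [[88.2, 40.3], [370.3, 35.1], [84.9, 31.2], [371.7, 25.9]]
[[152.0, 56.6], [328.4, 53.3], [165.9, 62.6], [323.0, 59.7], [155.1, 78.9], [351.7, 75.4], [2.5, -6.3], [439.3, -14.8]]
```

View pics/c6.png

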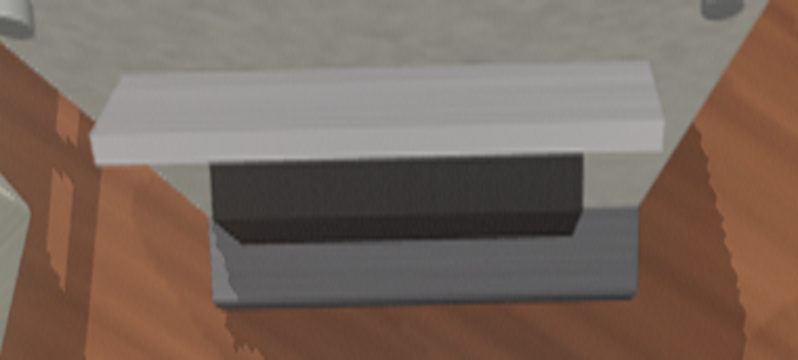

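```bash
python3 - <<'E'
from h import *
s=robot.snapshot("wrist"); f=s["frame"]
cv2.imwrite("pics/c7.png",cv2.resize(f[120:200,100:280],None,fx=4.4,fy=6,interpolation=cv2.INTER_CUBIC))
cv2.imwrite("pics/c8.png",cv2.resize(f[120:200,280:460],None,fx=4.4,fy=6,interpolation=cv2.INTER_CUBIC))
E
```

```text
(no output)
```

View pics/c7.png

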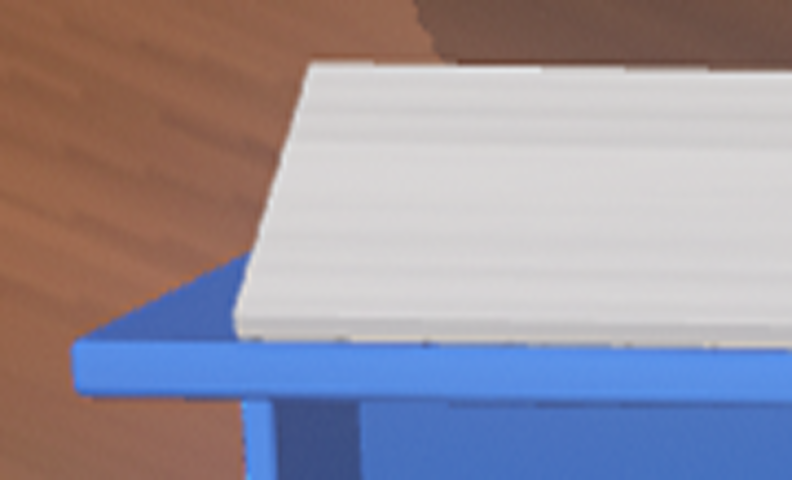

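View pics/c8.png

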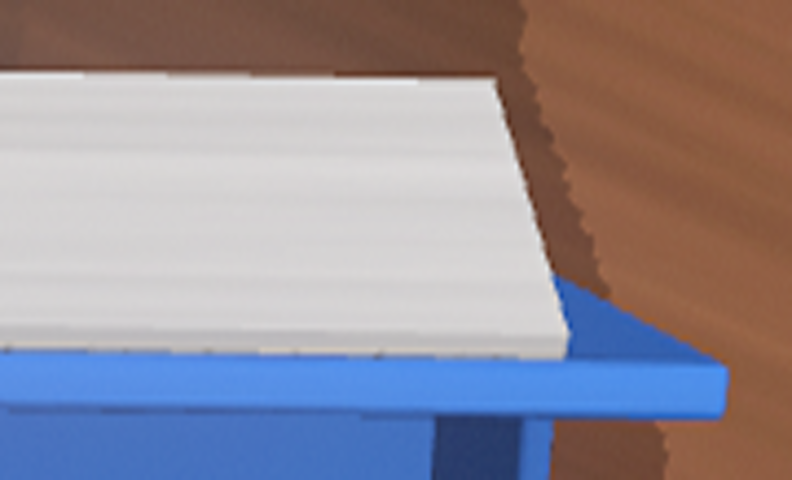

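```bash
cat > pnp.py <<'E'
from h import *
from scipy.spatial.transform import Rotation as Ro
def caddy_pose(s,px):
    P=np.array([(45,65,81),(45,-65,81),(41,65,81),(41,-65,81),(61.7,50,55),(61.7,-50,55),(46.7,50,81),(46.7,-50,81)],float)
    K=np.array([[s["fx"],0,s["cx"]],[0,s["fy"],s["cy"]],[0,0,1]])
    ok,rv,tv=cv2.solvePnP(P,np.array(px,float),K,None,flags=cv2.SOLVEPNP_ITERATIVE)
    e=cv2.projectPoints(P,rv,tv,K,None)[0].reshape(-1,2)-px
    Rc=np.array(s["R"]).T@cv2.Rodrigues(rv)[0]; t=np.array(s["R"]).T@(tv.ravel()-s["t"])
    return Rc,t,e
E
python3 - <<'E'
from pnp import *
s=robot.snapshot("wrist");o=robot.observe()
Rc,t,e=caddy_pose(s,[(116.6,176.8),(445.2,181),(116.6,185.8),(445.2,189.3),(170.5,130.5),(392.5,133),(153.4,173.3),(409.1,175.8)])
print(t,e.round(1).tolist()); print(Ro.from_matrix(Rc).as_euler('ZYX'))
edge=t+Rc@[60,0,54]; print(edge,o["eef_pos"],heading(o["ee_rot"])[0])
hd=heading(o["ee_rot"])[0]; print("edge in tool",shift(o["eef_pos"],hd,edge),"origin",shift(o["eef_pos"],hd,t))
E
```

```text
[463.9604284  124.58309489 159.21507973] [[-0.7, -0.2], [1.1, -0.6], [0.4, 0.8], [-0.4, 1.0], [0.5, -0.2], [-0.8, -0.2], [0.3, -0.5], [-0.4, -0.1]]
[ 0.30408746  0.00277531 -0.00187374]
[521.32013768 142.68979611 213.04825837] [466.55234147 124.01309282 231.68791447] 0.3142504043036847
edge in tool [57.86 -0.83 18.64] origin [-2.29 -1.34 72.47]
```

```bash
python3 - <<'E'
from h import *
o=robot.observe(); hd=heading(o["ee_rot"])[0]
T=world([574,193,0,.337],[(-72,-.8,203)])[0]; print(T,o["eef_pos"],shift(o["eef_pos"],hd,T))
E
```

```text
[506.3144623  168.43767141 203.        ] [466.55234147 124.01309282 231.68791447] [ 51.55 -29.96  28.69]
```

Emit:
apply_moves([
  {"dx": 15,"dy": -30,"dz": 5,"twist": -0.033,"claw": 50},
  {"dx": 30,"dy": -30,"dz": 12,"twist": -0.033,"claw": 50},
  {"dx": 44,"dy": -30,"dz": 20,"twist": -0.033,"claw": 50},
  {"dx": 51.5,"dy": -30,"dz": 28.5,"twist": -0.033,"claw": 50},
  {"dx": 51.5,"dy": -30,"dz": 28.5,"twist": -0.033,"claw": 50},
  {"dx": 51.5,"dy": -30,"dz": 28.5,"twist": -0.033,"claw": 50},
])

```text
time: 6.22
eef_pos: [506.4, 168.2, 203.9]
ee_rot: [0.985, 0.172, -0.0, 0.0]
force: [-0.3, 0.2, -3.8]
width: 0.747
```

```bash
python3 - <<'E'
from h import *
o=robot.observe(); print(o["time"],o["eef_pos"],heading(o["ee_rot"])[0],o["force"],o["wrist_torque"],o["width"])
for n in ("wrist","side"):
    s=robot.snapshot(n); f=s["frame"]
    if n=="side": f=cv2.resize(f[130:290,180:340],None,fx=3.7,fy=3.7,interpolation=cv2.INTER_CUBIC)
    cv2.imwrite(f"pics/{n}6.png",f)
E
```

```text
6.225 [506.37907477 168.18989788 203.86605871] 0.3461185027454975 [-0.32974512  0.22073953 -3.76831564] [-0.01478728  0.01522641 -0.02548125] 0.747089711752261
```

View pics/wrist6.png

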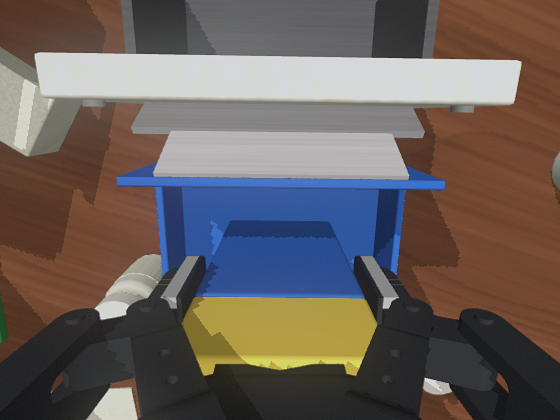

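View pics/side6.png

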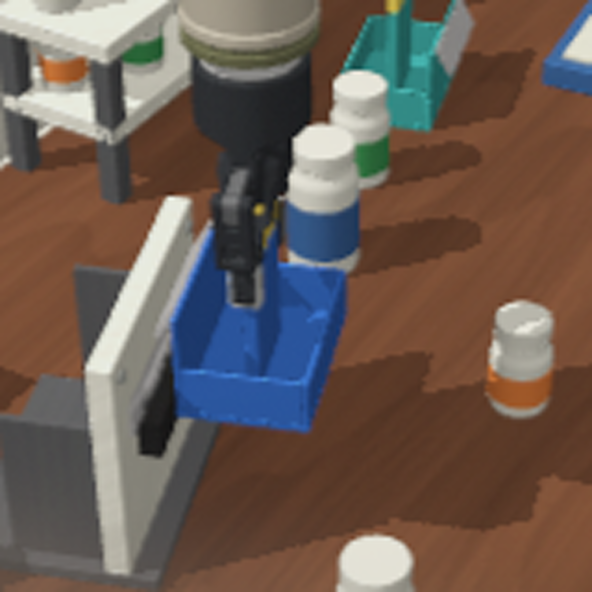

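```bash
cat >> h.py <<'E'
def ray(s,u,v,z):
    d=np.array(s["R"]).T@[(u-s["cx"])/s["fx"],(v-s["cy"])/s["fy"],1]; c=-np.array(s["R"]).T@s["t"]
    return c+d*(z-c[2])/d[2]
E
python3 - <<'E'
from h import *
s=robot.snapshot("wrist"); f=s["frame"]; o=robot.observe()
cv2.imwrite("pics/c9.png",cv2.resize(f[80:190,90:290],None,fx=4,fy=5,interpolation=cv2.INTER_CUBIC))
cv2.imwrite("pics/c10.png",cv2.resize(f[80:190,270:470],None,fx=4,fy=5,interpolation=cv2.INTER_CUBIC))
E
```

```text
(no output)
```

View pics/c9.png

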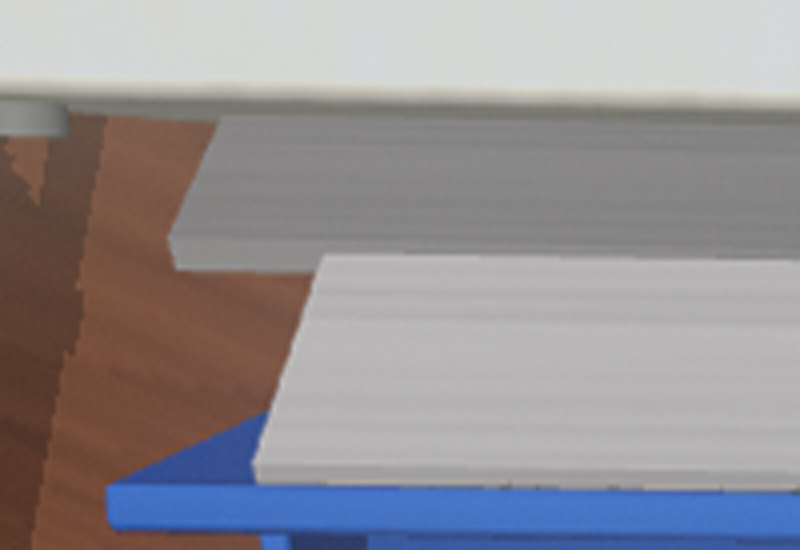

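View pics/c10.png

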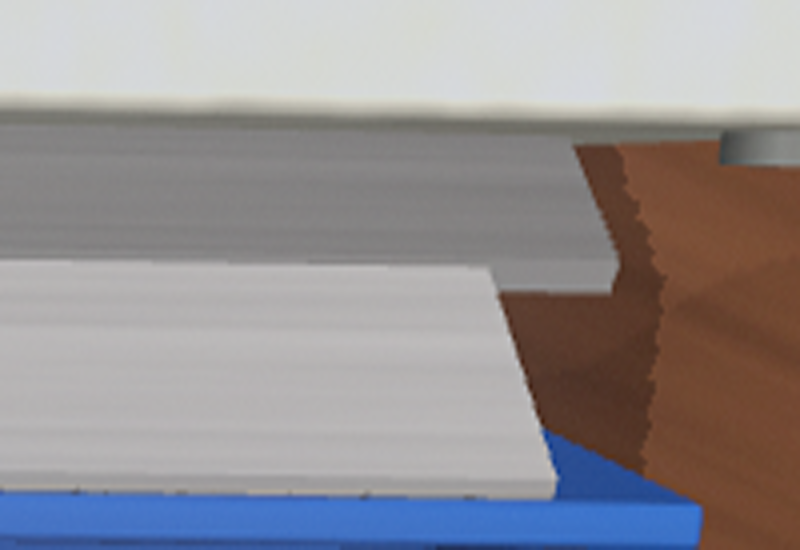

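```bash
python3 - <<'E'
from h import *
s=robot.snapshot("wrist"); o=robot.observe(); tcp=o["eef_pos"]
A=ray(s,190,100.3,195);B=ray(s,370,102.5,195); yaw=np.arctan2(-(A-B)[0],(A-B)[1]); print(A,B,"yaw",yaw, "tool",heading(o["ee_rot"])[0])
n=np.array([np.cos(yaw),np.sin(yaw)])
print("board dist from tcp along n",n@(A-tcp)[:2],n@(B-tcp)[:2])
for z in (155,160,165,170,175):
    L=ray(s,132,127.4,z);Rr=ray(s,424.5,132.6,z); l2=ray(s,134.5,134.2,z-2);r2=ray(s,423.3,138.6,z-2)
    m=(L+Rr)/2
    print(z,np.linalg.norm(L-Rr),np.linalg.norm(l2-r2),"x stand",n@(m-A)[:2])
for z in range(180,192,3):
    L=ray(s,171,131,z);Rr=ray(s,392.5,133,z);print(z,np.linalg.norm(L-Rr),n@((L+Rr)/2-A)[:2])
E
```

```text
[562.00819298 229.51428653 195.        ] [586.87509259 158.01868319 195.        ] yaw 0.33472265880008034 tool 0.3467392616169224
board dist from tcp along n 72.33953297171358 72.33953297171358
155 158.78128651904143 159.17684517121643 x stand -13.687154627761426
160 154.64491982318447 155.07293778347133 x stand -13.444838109466872
165 150.50855312732756 150.96903039572615 x stand -13.202521591172209
170 146.37218643147065 146.865123007981 x stand -12.960205072877537
175 142.2358197356137 142.76121562023582 x stand -12.717888554582874
180 104.72985718098042 -13.37829890469838
183 102.84773056670392 -13.216685862036043
186 100.96560395242737 -13.055072819373608
189 99.08347733815089 -12.893459776711271
```

The wrist view puts the board face 72 mm ahead of the TCP. Lip height is about 166 mm, so the cleat is within about 2 mm of nominal. Yaw is aligned to about 0.01 rad. Now I'll ease the strip edge against the board above the cleat to start the pivot.

Emit:
apply_moves([
  {"dx": 5,"dy": 0,"dz": 2,"twist": 0.005,"claw": 50},
  {"dx": 9,"dy": 0,"dz": 4,"twist": 0.005,"claw": 50},
  {"dx": 11,"dy": 0,"dz": 4,"twist": 0.005,"claw": 50},
  {"dx": 12,"dy": 0,"dz": 4,"twist": 0.005,"claw": 50},
  {"dx": 12,"dy": 0,"dz": 4,"twist": 0.005,"claw": 50},
])

```text
time: 7.05
eef_pos: [517.9, 172.8, 199.8]
ee_rot: [0.985, 0.17, -0.0, 0.0]
force: [-0.3, -1.5, -4.6]
width: 0.74
```

Emit:
apply_moves([
  {"dx": 1,"dy": 0,"dz": -0.5,"twist": 0,"claw": 50},
  {"dx": 2,"dy": 0,"dz": -1,"twist": 0,"claw": 50},
  {"dx": 2,"dy": 0,"dz": -1,"twist": 0,"claw": 50},
])

```text
time: 7.42
eef_pos: [518.7, 173.1, 200.3]
ee_rot: [0.985, 0.17, -0.001, 0.0]
force: [-6.5, -1.8, -4.0]
width: 0.747
```

Emit:
apply_moves([
  {"dx": 0.7,"dy": 0,"dz": -1,"twist": 0,"claw": 50},
  {"dx": 1.3,"dy": 0,"dz": -2,"twist": 0,"claw": 50},
  {"dx": 2,"dy": 0,"dz": -3,"twist": 0,"claw": 50},
  {"dx": 2,"dy": 0,"dz": -3,"twist": 0,"claw": 50},
])

```text
time: 7.92
eef_pos: [520.8, 173.8, 203.1]
ee_rot: [0.985, 0.17, -0.001, 0.0]
force: [-4.1, -1.9, -6.6]
width: 0.746
```

```bash
python3 - <<'E'
from h import *
o=robot.observe(); print(o["time"],o["eef_pos"],heading(o["ee_rot"]),o["force"],o["wrist_torque"],o["width"])
s=robot.snapshot("wrist"); cv2.imwrite(f"pics/w7.png",s["frame"])
E
```

```text
7.925 [520.80236052 173.80343369 203.14250316] (np.float64(0.341642903832701), array([-2.28247459e-03, -7.53434726e-04, -9.99997111e-01])) [-4.11850441 -1.91192642 -6.61116774] [-0.47977776  1.0581732  -0.07382678] 0.7462587267033592
```

View pics/w7.png

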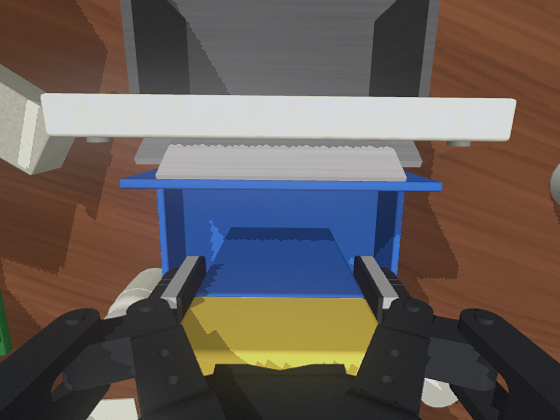

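It works: the strip edge moved from row 131 to 146, so the caddy is pivoting front-up with about 4 N on the board. I'll continue.

Emit:
apply_moves([
  {"dx": 1,"dy": 0,"dz": -1,"twist": 0,"claw": 50},
  {"dx": 2,"dy": 0,"dz": -2,"twist": 0,"claw": 50},
  {"dx": 3,"dy": 0,"dz": -3,"twist": 0,"claw": 50},
  {"dx": 4,"dy": 0,"dz": -4,"twist": 0,"claw": 50},
  {"dx": 5,"dy": 0,"dz": -5,"twist": 0,"claw": 50},
  {"dx": 5,"dy": 0,"dz": -5,"twist": 0,"claw": 50},
])

```text
time: 8.72
eef_pos: [525.3, 175.3, 207.9]
ee_rot: [0.985, 0.17, -0.002, 0.0]
force: [-5.4, -2.9, -5.5]
width: 0.742
```

```bash
python3 - <<'E'
from h import *
o=robot.observe(); print(o["time"],o["eef_pos"],heading(o["ee_rot"]),o["force"],o["wrist_torque"],o["width"])
s=robot.snapshot("wrist"); cv2.imwrite(f"pics/w8.png",s["frame"])
s=robot.snapshot("side"); cv2.imwrite(f"pics/s8.png",cv2.resize(s["frame"][130:290,180:340],None,fx=3.7,fy=3.7,interpolation=cv2.INTER_CUBIC))
E
```

```text
8.725 [525.29789042 175.29826439 207.91397533] (np.float64(0.3414937053401792), array([-0.00297119, -0.0011188 , -0.99999496])) [-5.38108294 -2.88566351 -5.51459044] [-0.58191131  1.23945772 -0.11805369] 0.7420167465694006
```

View pics/w8.png

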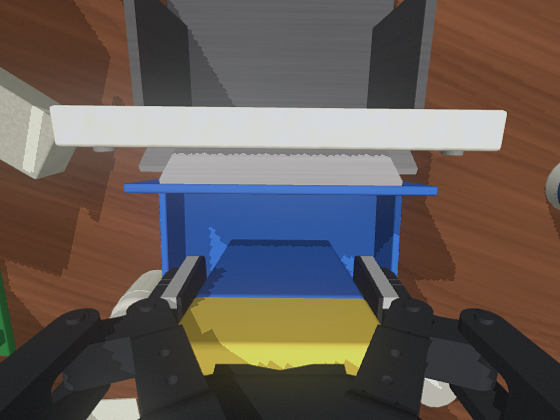

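View pics/s8.png

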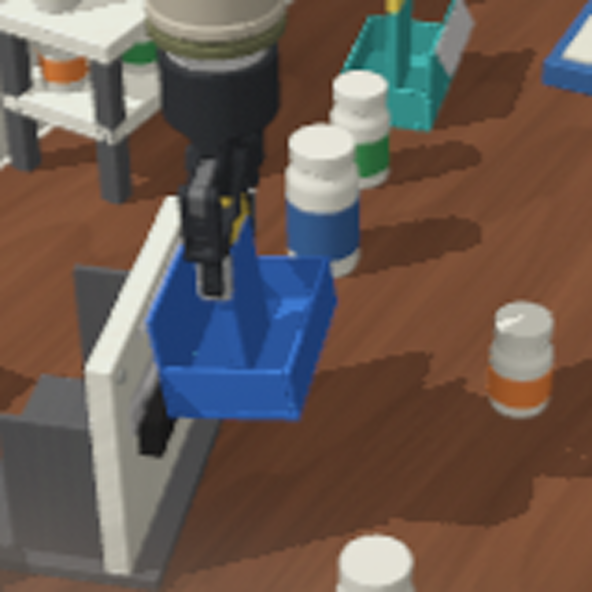

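Emit:
apply_moves([
  {"dx": 1,"dy": 0,"dz": -1,"twist": 0,"claw": 50},
  {"dx": 2,"dy": 0,"dz": -2,"twist": 0,"claw": 50},
  {"dx": 3,"dy": 0,"dz": -3,"twist": 0,"claw": 50},
  {"dx": 4,"dy": 0,"dz": -4,"twist": 0,"claw": 50},
  {"dx": 5,"dy": 0,"dz": -5,"twist": 0,"claw": 50},
  {"dx": 6,"dy": 0,"dz": -6,"twist": 0,"claw": 50},
  {"dx": 7,"dy": 0,"dz": -7,"twist": 0,"claw": 50},
  {"dx": 8,"dy": 0,"dz": -8,"twist": 0,"claw": 50},
  {"dx": 9,"dy": 0,"dz": -9,"twist": 0,"claw": 50},
  {"dx": 9,"dy": 0,"dz": -9,"twist": 0,"claw": 50},
])

```text
time: 10.07
eef_pos: [533.0, 178.3, 216.2]
ee_rot: [0.985, 0.17, -0.003, 0.0]
force: [-7.1, -2.7, -8.3]
width: 0.745
```

```bash
python3 - <<'E'
from h import *
o=robot.observe(); print(o["time"],o["eef_pos"],heading(o["ee_rot"]),o["force"],o["wrist_torque"],o["width"])
s=robot.snapshot("wrist"); cv2.imwrite(f"pics/w9.png",s["frame"])
s=robot.snapshot("side"); cv2.imwrite(f"pics/s9.png",cv2.resize(s["frame"][130:290,180:340],None,fx=3.7,fy=3.7,interpolation=cv2.INTER_CUBIC))
E
```

```text
10.075 [532.9945073  178.31277603 216.16035529] (np.float64(0.34147928189708526), array([-0.00508391, -0.0012797 , -0.99998626])) [-7.05583821 -2.67997616 -8.28328945] [-0.53029226  1.64747834 -0.23340904] 0.7454599477828221
```

View pics/w9.png

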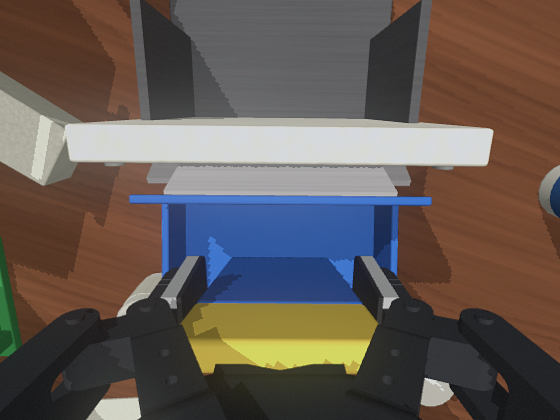

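View pics/s9.png

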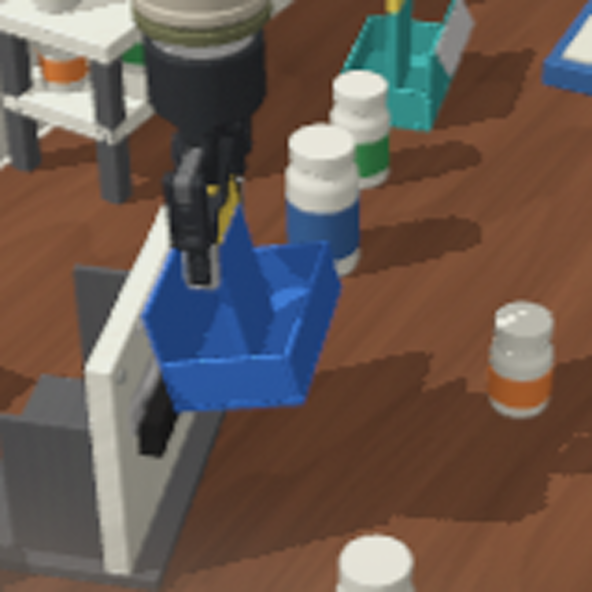

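```bash
python3 - <<'E'
import cv2
f=cv2.imread("pics/w9.png")
cv2.imwrite("pics/c11.png",cv2.resize(f[150:220,110:280],None,fx=4.6,fy=8,interpolation=cv2.INTER_CUBIC))
cv2.imwrite("pics/c12.png",cv2.resize(f[150:220,280:450],None,fx=4.6,fy=8,interpolation=cv2.INTER_CUBIC))
E
```

```text
(no output)
```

View pics/c11.png

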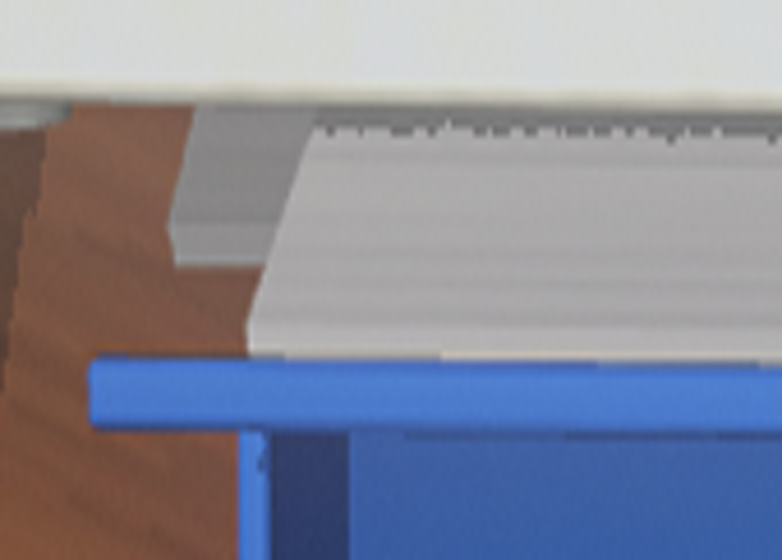

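View pics/c12.png

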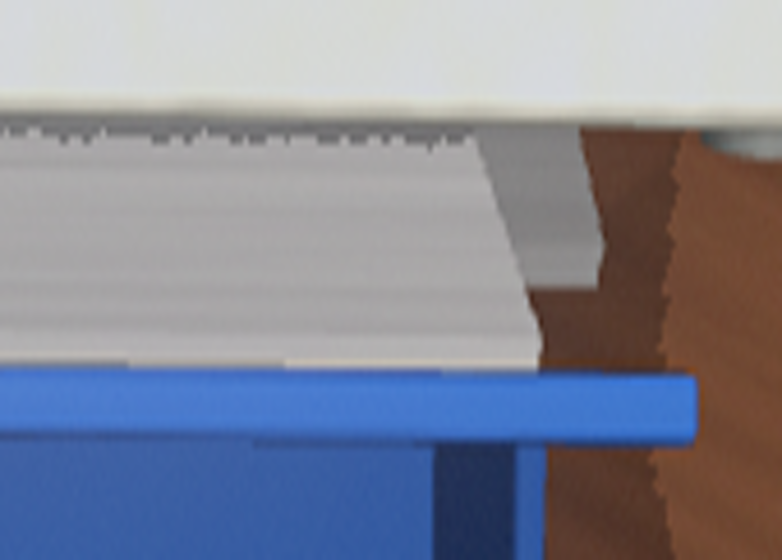

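```bash
python3 - <<'E'
from pnp import *
s=robot.snapshot("wrist");o=robot.observe()
Rc,t,e=caddy_pose(s,[(129.6,194.6),(431.5,197),(129.6,203.5),(431.5,205),(177.8,165.6),(382.6,166.9),(163.7,190.6),(397.6,192.5)])
print(t,e.round(1).tolist()); print(Ro.from_matrix(Rc).as_euler('ZYX'))
edge=t+Rc@[60,0,54]; tcp=o["eef_pos"]
n=np.array([np.cos(.335),np.sin(.335)]); l=np.array([-n[1],n[0]]); A=np.array([562,229.5])
print("edge z",edge[2],"x",n@(edge[:2]-A),"tcp",tcp,n@(tcp[:2]-A)); 
c=np.array([574,193]); print("y",l@(edge[:2]-c), "bottom rear",(t+Rc@[45,0,0])[2], n@((t+Rc@[45,0,0])[:2]-A))
E
```

```text
[501.09986511 168.27708774 150.69175949] [[-0.9, -0.0], [0.8, -0.4], [-1.1, 0.4], [0.8, 0.9], [3.4, -0.7], [-3.2, -0.5], [0.3, 0.2], [-0.1, -0.1]]
[0.33481616 0.30122383 0.00690866]
edge z 184.45778112735977 x -4.323712578502528 tcp [532.97099479 178.29125841 216.12873246] -44.25114726478685
y 0.23219956023532967 bottom rear 137.3407474106281 -34.66908723099985
```

Emit:
apply_moves([
  {"dx": -2,"dy": 0,"dz": 0,"twist": 0,"claw": 50},
  {"dx": -4,"dy": 0,"dz": 0,"twist": 0,"claw": 50},
  {"dx": -4,"dy": 0,"dz": 5,"twist": 0,"claw": 50},
  {"dx": -4,"dy": 0,"dz": 10,"twist": 0,"claw": 50},
  {"dx": -4,"dy": 0,"dz": 15,"twist": 0,"claw": 50},
  {"dx": -4,"dy": 0,"dz": 18,"twist": 0,"claw": 50},
  {"dx": -4,"dy": 0,"dz": 18,"twist": 0,"claw": 50},
])

```text
time: 11.1
eef_pos: [530.9, 177.4, 199.4]
ee_rot: [0.985, 0.17, -0.0, 0.0]
force: [0.7, 0.5, -3.7]
width: 0.745
```

```bash
python3 - <<'E'
from h import *
o=robot.observe(); print(o["time"],o["eef_pos"],heading(o["ee_rot"]),o["force"],o["wrist_torque"],o["width"])
n=np.array([np.cos(.335),np.sin(.335)]); print(n@(o["eef_pos"][:2]-[562,229.5]))
s=robot.snapshot("wrist"); f=s["frame"]; cv2.imwrite(f"pics/w10.png",cv2.resize(f[150:220,110:450],None,fx=2.3,fy=6,interpolation=cv2.INTER_CUBIC))
s=robot.snapshot("side"); cv2.imwrite(f"pics/s10.png",cv2.resize(s["frame"][160:280,190:290],None,fx=5,fy=5,interpolation=cv2.INTER_CUBIC))
E
```

```text
11.1 [530.86667764 177.43680855 199.36073328] (np.float64(0.3417461038606952), array([-6.50076435e-04, -1.32748924e-04, -9.99999780e-01])) [ 0.72452839  0.49403603 -3.70644497] [ 0.03997302 -0.04525413 -0.00861731] 0.7452424081852869
-46.519402839783936
```

View pics/w10.png

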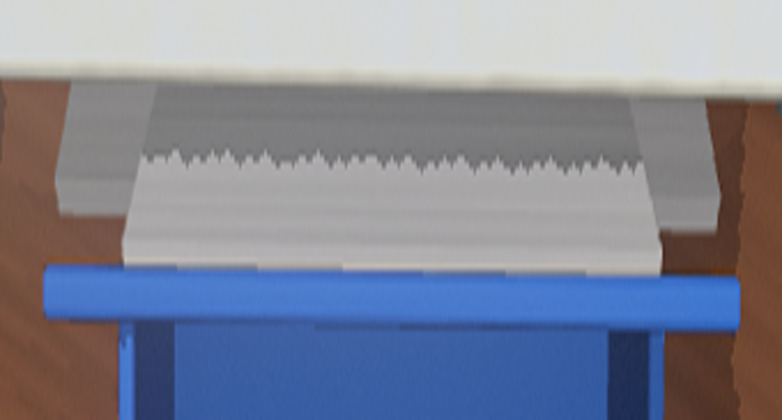

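View pics/s10.png

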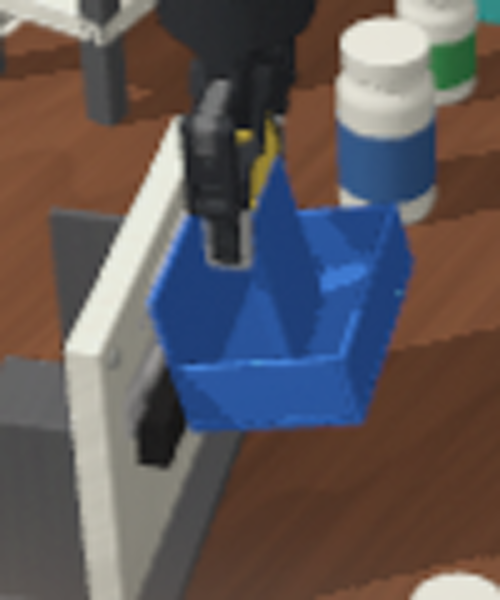

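Emit:
apply_moves([
  {"dx": 0,"dy": 0,"dz": 1,"twist": 0,"claw": 50},
  {"dx": 0,"dy": 0,"dz": 2,"twist": 0,"claw": 50},
  {"dx": 0,"dy": 0,"dz": 3,"twist": 0,"claw": 50},
  {"dx": 0,"dy": 0,"dz": 4,"twist": 0,"claw": 50},
  {"dx": 0,"dy": 0,"dz": 5,"twist": 0,"claw": 50},
  {"dx": 0,"dy": 0,"dz": 6,"twist": 0,"claw": 50},
  {"dx": 0,"dy": 0,"dz": 7,"twist": 0,"claw": 50},
])

```text
time: 12.08
eef_pos: [531.1, 177.5, 192.7]
ee_rot: [0.985, 0.17, 0.0, -0.0]
force: [0.1, -1.2, -4.0]
width: 0.742
```

Emit:
apply_moves([
  {"dx": 0,"dy": 0,"dz": 0.7,"twist": 0,"claw": 50},
  {"dx": 0,"dy": 0,"dz": 1.3,"twist": 0,"claw": 50},
  {"dx": 0,"dy": 0,"dz": 2,"twist": 0,"claw": 50},
])

```text
time: 12.45
eef_pos: [531.1, 177.5, 190.8]
ee_rot: [0.985, 0.17, 0.0, 0.0]
force: [-0.8, 0.1, -4.3]
width: 0.741
```

Emit:
apply_moves([
  {"dx": 0,"dy": 0,"dz": 0.7,"twist": 0,"claw": 50},
  {"dx": 0,"dy": 0,"dz": 1.3,"twist": 0,"claw": 50},
  {"dx": 0,"dy": 0,"dz": 2,"twist": 0,"claw": 50},
])

```text
time: 12.82
eef_pos: [531.1, 177.5, 188.8]
ee_rot: [0.985, 0.17, 0.0, 0.0]
force: [0.1, 0.4, -3.7]
width: 0.744
```

Emit:
apply_moves([
  {"dx": 0,"dy": 0,"dz": 0.7,"twist": 0,"claw": 50},
  {"dx": 0,"dy": 0,"dz": 1.3,"twist": 0,"claw": 50},
  {"dx": 0,"dy": 0,"dz": 1.3,"twist": 0,"claw": 50},
])

```text
time: 13.2
eef_pos: [531.0, 177.5, 187.4]
ee_rot: [0.985, 0.17, -0.0, 0.0]
force: [-0.3, -0.2, -4.4]
width: 0.746
```

Emit:
apply_moves([
  {"dx": 0,"dy": 0,"dz": 0.6,"twist": 0,"claw": 50},
  {"dx": 0,"dy": 0,"dz": 1.2,"twist": 0,"claw": 50},
  {"dx": 0,"dy": 0,"dz": 1.2,"twist": 0,"claw": 50},
])

```text
time: 13.58
eef_pos: [531.0, 177.5, 186.2]
ee_rot: [0.985, 0.17, -0.0, -0.0]
force: [0.1, -0.0, -4.4]
width: 0.744
```

Emit:
apply_moves([
  {"dx": 0,"dy": 0,"dz": 0.6,"twist": 0,"claw": 50},
  {"dx": 0,"dy": 0,"dz": 1.2,"twist": 0,"claw": 50},
  {"dx": 0,"dy": 0,"dz": 1.2,"twist": 0,"claw": 50},
])

```text
time: 13.95
eef_pos: [531.0, 177.5, 185.0]
ee_rot: [0.985, 0.17, -0.0, 0.0]
force: [0.0, 0.5, -4.7]
width: 0.745
```

Emit:
apply_moves([
  {"dx": 0,"dy": 0,"dz": 0.6,"twist": 0,"claw": 50},
  {"dx": 0,"dy": 0,"dz": 1.2,"twist": 0,"claw": 50},
  {"dx": 0,"dy": 0,"dz": 1.2,"twist": 0,"claw": 50},
])

```text
time: 14.32
eef_pos: [531.1, 177.5, 183.9]
ee_rot: [0.985, 0.17, 0.0, -0.0]
force: [0.6, 0.3, -4.9]
width: 0.746
```

```bash
python3 - <<'E'
from h import *
o=robot.observe(); print(o["time"],o["eef_pos"],o["force"],o["wrist_torque"])
s=robot.snapshot("wrist"); f=s["frame"]; cv2.imwrite(f"pics/w11.png",cv2.resize(f[150:220,110:450],None,fx=2.3,fy=6,interpolation=cv2.INTER_CUBIC))
s=robot.snapshot("side"); cv2.imwrite(f"pics/s11.png",cv2.resize(s["frame"][160:280,190:290],None,fx=5,fy=5,interpolation=cv2.INTER_CUBIC))
E
```

```text
14.325 [531.14603544 177.52325746 183.94911239] [ 0.63769967  0.30644258 -4.88860289] [ 0.05774297 -0.14116949 -0.00210492]
```

View pics/w11.png

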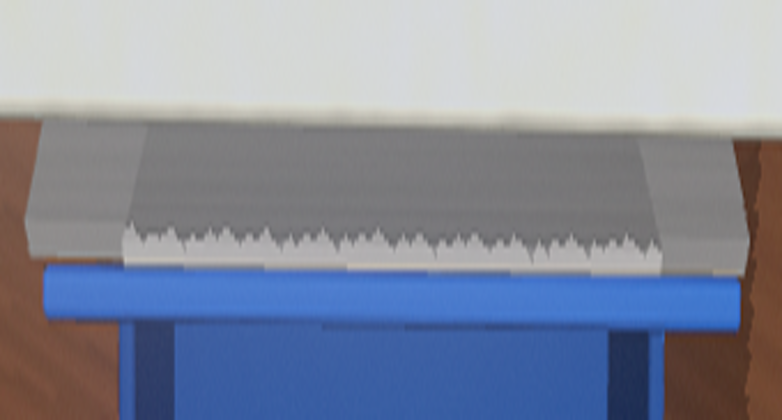

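View pics/s11.png

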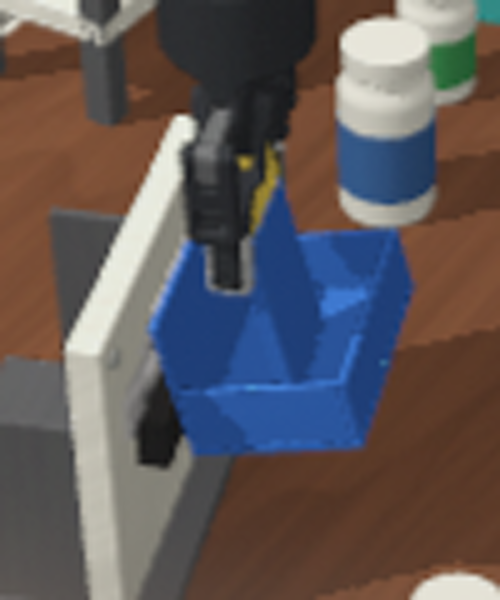

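Emit:
apply_moves([
  {"dx": 0,"dy": 0,"dz": 0.6,"twist": 0,"claw": 50},
  {"dx": 0,"dy": 0,"dz": 1.2,"twist": 0,"claw": 50},
  {"dx": 0,"dy": 0,"dz": 1.2,"twist": 0,"claw": 50},
])

```text
time: 14.8
eef_pos: [531.3, 177.5, 183.2]
ee_rot: [0.985, 0.17, 0.0, -0.0]
force: [-0.6, -0.5, 0.8]
width: 0.744
```

Emit:
apply_moves([
  {"dx": 0,"dy": 0,"dz": 0.6,"twist": 0,"claw": 50},
  {"dx": 0,"dy": 0,"dz": 1.2,"twist": 0,"claw": 50},
  {"dx": 0,"dy": 0,"dz": 1.2,"twist": 0,"claw": 50},
])

```text
time: 15.18
eef_pos: [531.3, 177.5, 182.9]
ee_rot: [0.985, 0.17, 0.001, -0.0]
force: [-5.5, -1.4, 7.6]
width: 0.748
```

Emit:
apply_moves([
  {"dx": 0,"dy": 0,"dz": -0.7,"twist": 0,"claw": 50},
  {"dx": 0,"dy": 0,"dz": -0.7,"twist": 0,"claw": 50},
  {"dx": 0,"dy": 0,"dz": -0.7,"twist": 0,"claw": 50},
])

```text
time: 15.55
eef_pos: [531.3, 177.5, 182.9]
ee_rot: [0.985, 0.17, 0.0, -0.0]
force: [-4.8, -1.1, 6.0]
width: 0.744
```

```bash
python3 - <<'E'
from h import *
o=robot.observe(); print(o["time"],o["eef_pos"],o["force"],o["wrist_torque"])
s=robot.snapshot("wrist"); f=s["frame"]; cv2.imwrite("pics/w12.png",f)
cv2.imwrite("pics/c13.png",cv2.resize(f[150:220,90:270],None,fx=4.4,fy=8,interpolation=cv2.INTER_CUBIC))
cv2.imwrite("pics/c14.png",cv2.resize(f[150:220,280:460],None,fx=4.4,fy=8,interpolation=cv2.INTER_CUBIC))
s=robot.snapshot("side"); cv2.imwrite(f"pics/s12.png",cv2.resize(s["frame"][160:280,190:290],None,fx=5,fy=5,interpolation=cv2.INTER_CUBIC))
E
```

```text
15.55 [531.26882286 177.52723487 182.9071282 ] [-4.75927657 -1.10593358  6.04724036] [-0.03007678  0.38050652 -0.30409606]
```

View pics/c13.png

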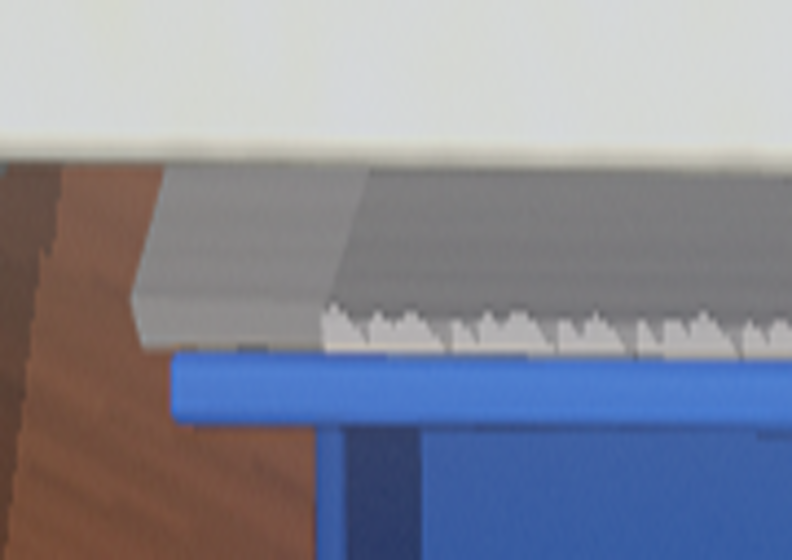

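View pics/c14.png

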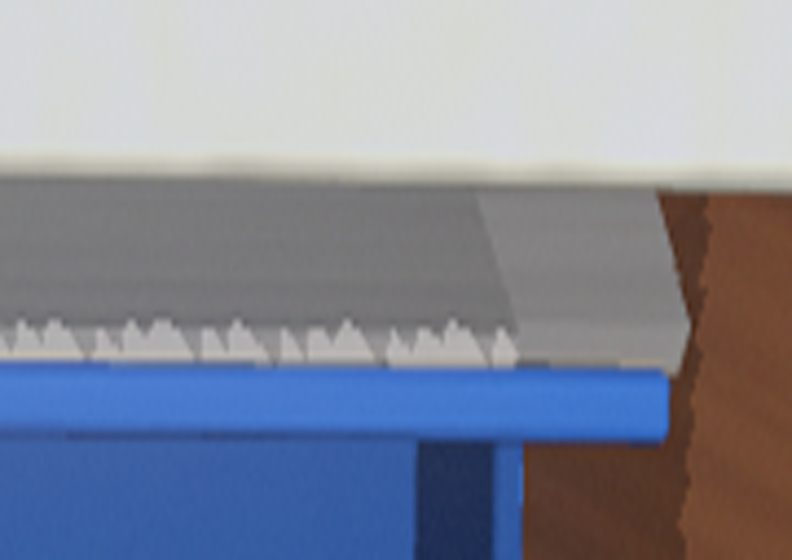

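View pics/s12.png

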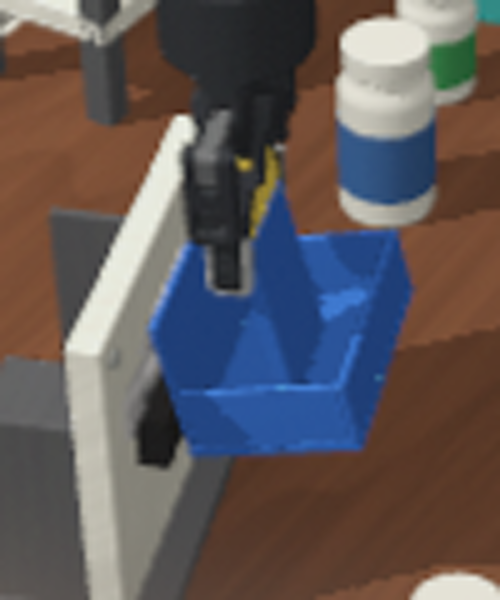

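Still tilted by about 0.30 rad (back-plate corners have not moved), and the strip is behind the lip and supported. Contact was felt at TCP z of about 183. Now I'll swing it down along the arc about the strip edge.

Emit:
apply_moves([
  {"dx": -0.8,"dy": 0,"dz": 0.0,"twist": 0,"claw": 50},
  {"dx": -1.8,"dy": 0,"dz": 0.7,"twist": 0,"claw": 50},
  {"dx": -2.8,"dy": 0,"dz": 1.5,"twist": 0,"claw": 50},
  {"dx": -2.8,"dy": 0,"dz": 1.5,"twist": 0,"claw": 50},
])

```text
time: 16.15
eef_pos: [528.4, 176.5, 180.3]
ee_rot: [0.985, 0.17, -0.0, -0.0]
force: [2.9, 2.0, -1.4]
width: 0.744
```

Emit:
apply_moves([
  {"dx": -1,"dy": 0,"dz": 0.9,"twist": 0,"claw": 50},
  {"dx": -2,"dy": 0,"dz": 1.8,"twist": 0,"claw": 50},
  {"dx": -2,"dy": 0,"dz": 1.8,"twist": 0,"claw": 50},
])

```text
time: 16.52
eef_pos: [526.5, 175.9, 178.7]
ee_rot: [0.985, 0.17, 0.0, -0.0]
force: [3.1, 1.7, -1.9]
width: 0.744
```

Emit:
apply_moves([
  {"dx": -1,"dy": 0,"dz": 1,"twist": 0,"claw": 50},
  {"dx": -2,"dy": 0,"dz": 2,"twist": 0,"claw": 50},
  {"dx": -3,"dy": 0,"dz": 3,"twist": 0,"claw": 50},
  {"dx": -3,"dy": 0,"dz": 3,"twist": 0,"claw": 50},
])

```text
time: 17.02
eef_pos: [523.7, 174.8, 176.0]
ee_rot: [0.985, 0.17, 0.0, 0.0]
force: [2.7, 1.2, -0.7]
width: 0.745
```

Emit:
apply_moves([
  {"dx": -1,"dy": 0,"dz": 1.1,"twist": 0,"claw": 50},
  {"dx": -2,"dy": 0,"dz": 2.2,"twist": 0,"claw": 50},
  {"dx": -2,"dy": 0,"dz": 2.2,"twist": 0,"claw": 50},
])

```text
time: 17.4
eef_pos: [522.4, 174.2, 174.2]
ee_rot: [0.985, 0.17, 0.001, -0.0]
force: [5.5, 1.0, 0.5]
width: 0.743
```

```bash
python3 - <<'E'
from h import *
o=robot.observe(); print(o["time"],o["eef_pos"],o["force"],o["wrist_torque"])
s=robot.snapshot("wrist"); f=s["frame"]; cv2.imwrite("pics/w13.png",f)
s=robot.snapshot("side"); cv2.imwrite(f"pics/s13.png",cv2.resize(s["frame"][160:280,190:290],None,fx=5,fy=5,interpolation=cv2.INTER_CUBIC))
E
```

```text
17.4 [522.4440862  174.22100137 174.24056154] [5.4959996  0.97758646 0.54387445] [ 0.57417717 -1.37911957 -0.25348981]
```

View pics/w13.png

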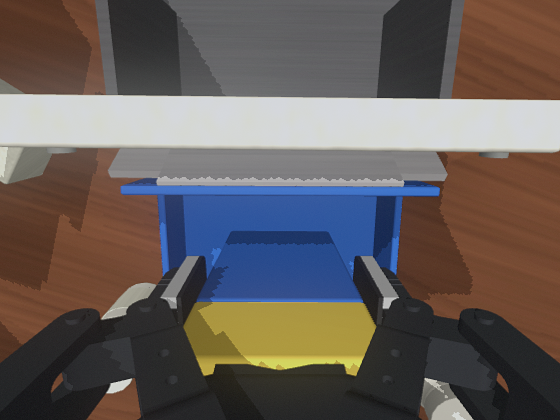

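View pics/s13.png

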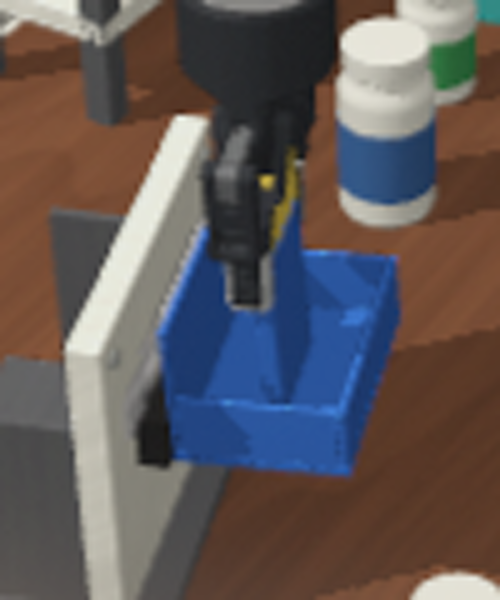

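Emit:
apply_moves([
  {"dx": -0.8,"dy": 0,"dz": 1.1,"twist": 0,"claw": 50},
  {"dx": -1.6,"dy": 0,"dz": 2.2,"twist": 0,"claw": 50},
  {"dx": -1.6,"dy": 0,"dz": 2.2,"twist": 0,"claw": 50},
])

```text
time: 17.88
eef_pos: [521.2, 173.7, 172.3]
ee_rot: [0.985, 0.17, 0.001, -0.0]
force: [5.4, 1.2, 3.5]
width: 0.743
```

Emit:
apply_moves([
  {"dx": -0.8,"dy": 0,"dz": 1.1,"twist": 0,"claw": 50},
  {"dx": -1.6,"dy": 0,"dz": 2.2,"twist": 0,"claw": 50},
  {"dx": -1.6,"dy": 0,"dz": 2.2,"twist": 0,"claw": 50},
])

```text
time: 18.25
eef_pos: [519.9, 173.3, 170.5]
ee_rot: [0.985, 0.17, 0.001, -0.0]
force: [5.6, 0.9, 4.5]
width: 0.744
```

```bash
python3 - <<'E'
from h import *
o=robot.observe(); print(o["time"],o["eef_pos"],o["force"],o["wrist_torque"])
s=robot.snapshot("wrist"); f=s["frame"]; cv2.imwrite("pics/w14.png",f)
s=robot.snapshot("side"); cv2.imwrite(f"pics/s14.png",cv2.resize(s["frame"][160:280,190:290],None,fx=5,fy=5,interpolation=cv2.INTER_CUBIC))
E
```

```text
18.25 [519.86313789 173.30905787 170.54117099] [5.60357393 0.87578563 4.4887701 ] [ 0.6903604  -1.27846809 -0.44363442]
```

View pics/w14.png

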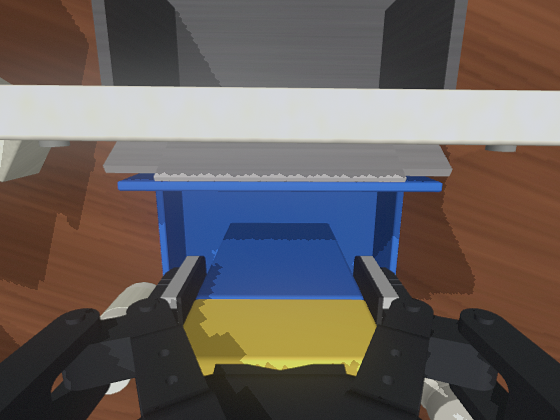

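View pics/s14.png

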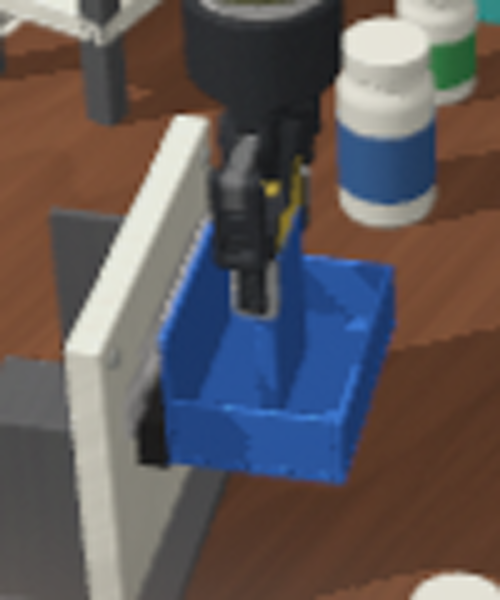

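Emit:
apply_moves([
  {"dx": -0.6,"dy": 0,"dz": 0.7,"twist": 0,"claw": 50},
  {"dx": -1.2,"dy": 0,"dz": 1.4,"twist": 0,"claw": 50},
  {"dx": -1.2,"dy": 0,"dz": 1.4,"twist": 0,"claw": 50},
])

```text
time: 18.73
eef_pos: [519.6, 173.2, 170.2]
ee_rot: [0.985, 0.17, 0.003, -0.0]
force: [5.8, 1.4, 8.5]
width: 0.742
```

```bash
python3 - <<'E'
from h import *
o=robot.observe(); print(o["time"],o["eef_pos"],o["force"],o["wrist_torque"])
s=robot.snapshot("wrist"); f=s["frame"]; cv2.imwrite("pics/w15.png",f)
cv2.imwrite("pics/c15.png",cv2.resize(f[130:200,90:270],None,fx=4.4,fy=8,interpolation=cv2.INTER_CUBIC))
cv2.imwrite("pics/c16.png",cv2.resize(f[130:200,280:460],None,fx=4.4,fy=8,interpolation=cv2.INTER_CUBIC))
E
```

```text
18.725 [519.55588434 173.15970096 170.18167428] [5.775581   1.41083839 8.54793131] [ 0.89046199 -1.39191597 -0.60025441]
```

View pics/c15.png

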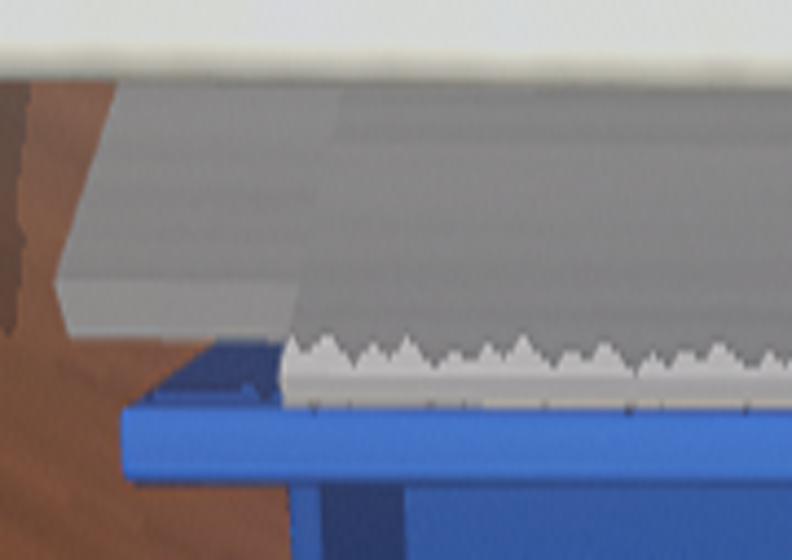

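View pics/c16.png

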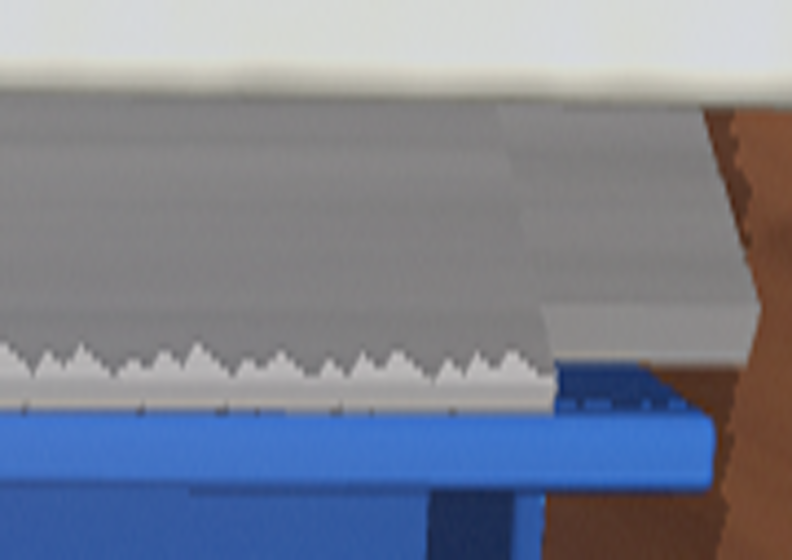

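Emit:
apply_moves([
  {"dx": 0.7,"dy": 0,"dz": 0,"twist": 0,"claw": 50},
  {"dx": 1.4,"dy": 0,"dz": 0.3,"twist": 0,"claw": 50},
  {"dx": 1.4,"dy": 0,"dz": 0.3,"twist": 0,"claw": 50},
])

```text
time: 19.15
eef_pos: [519.8, 173.3, 170.0]
ee_rot: [0.986, 0.17, 0.001, -0.0]
force: [-1.8, -0.9, 14.0]
width: 0.743
```

```bash
python3 - <<'E'
from h import *
o=robot.observe(); print(o["time"],o["eef_pos"],o["force"],o["wrist_torque"])
s=robot.snapshot("side"); cv2.imwrite(f"pics/s16.png",cv2.resize(s["frame"][160:280,190:290],None,fx=5,fy=5,interpolation=cv2.INTER_CUBIC))
s=robot.snapshot("scene"); cv2.imwrite(f"pics/sc16.png",cv2.resize(s["frame"][120:280,260:420],None,fx=3.7,fy=3.7,interpolation=cv2.INTER_CUBIC))
E
```

```text
19.15 [519.800477   173.32831447 169.95217241] [-1.76030278 -0.89925429 13.98012568] [ 0.40334315 -0.36259905 -0.89546666]
```

View pics/s16.png

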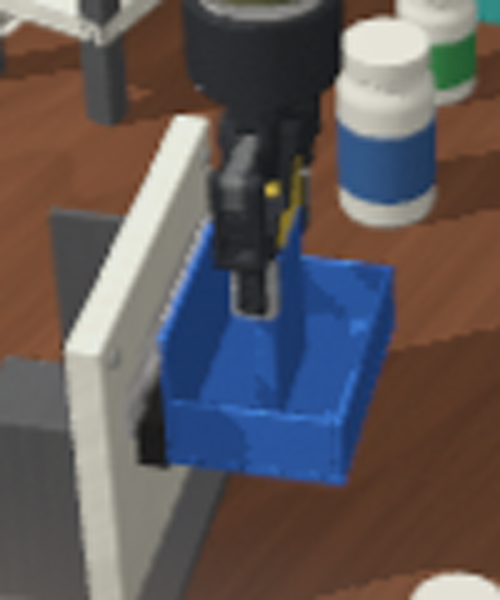

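View pics/sc16.png

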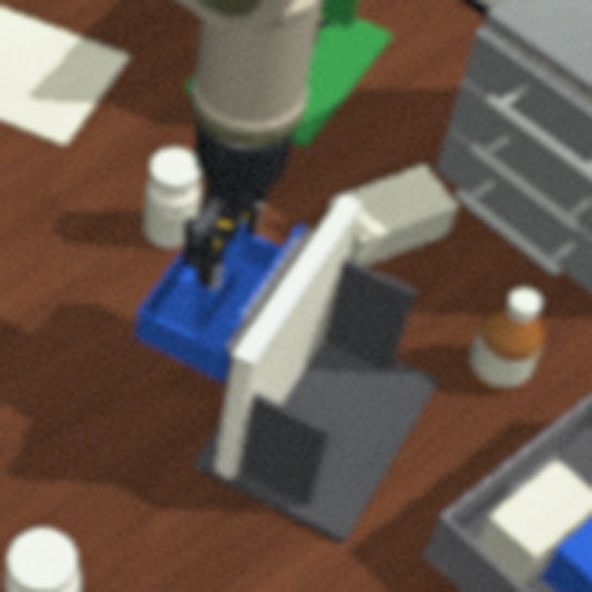

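Downward push has reached 14 N, which is too much with the wedge effect. Easing off now.

Emit:
apply_moves([
  {"dx": -0.1,"dy": 0,"dz": -0.6,"twist": 0,"claw": 50},
  {"dx": -0.2,"dy": 0,"dz": -1.4,"twist": 0,"claw": 50},
  {"dx": -0.2,"dy": 0,"dz": -1.4,"twist": 0,"claw": 50},
])

```text
time: 19.62
eef_pos: [519.8, 173.3, 170.0]
ee_rot: [0.986, 0.17, 0.001, -0.0]
force: [4.7, 0.7, 5.1]
width: 0.747
```

```bash
python3 - <<'E'
from h import *
o=robot.observe(); print(o["time"],o["eef_pos"],o["force"],o["wrist_torque"])
s=robot.snapshot("wrist"); f=s["frame"]
cv2.imwrite("pics/c17.png",cv2.resize(f[130:200,90:270],None,fx=4.4,fy=8,interpolation=cv2.INTER_CUBIC))
cv2.imwrite("pics/c18.png",cv2.resize(f[130:200,280:460],None,fx=4.4,fy=8,interpolation=cv2.INTER_CUBIC))
E
```

```text
19.625 [519.75323397 173.31778245 170.01880207] [4.73081006 0.6831469  5.13102944] [ 0.63056445 -1.29629583 -0.76473232]
```

View pics/c17.png

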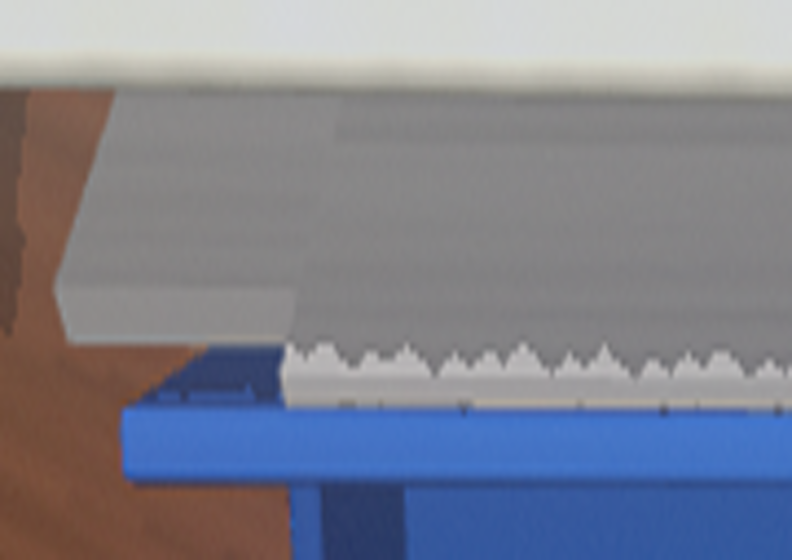

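View pics/c18.png

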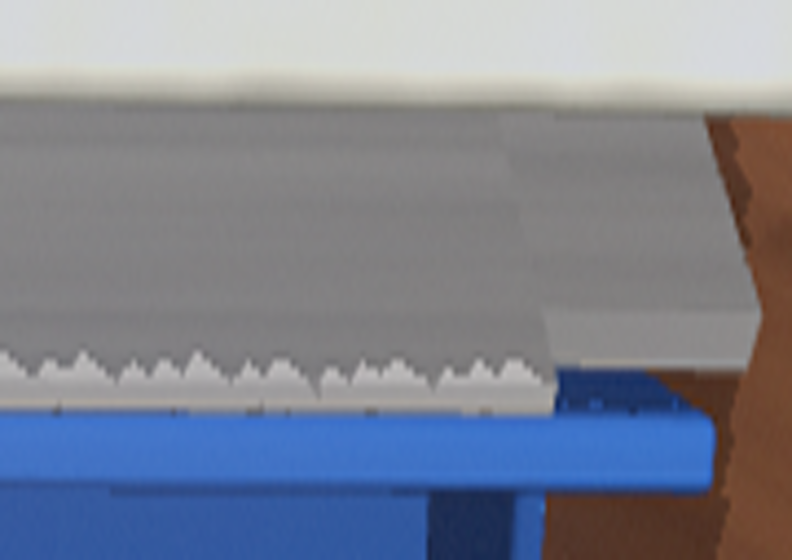

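```bash
python3 - <<'E'
from h import *
s=robot.snapshot("wrist");o=robot.observe();tcp=o["eef_pos"];hd=heading(o["ee_rot"])[0]
n=np.array([np.cos(.335),np.sin(.335)])
P=np.array([(45,65,81),(45,-65,81),(41,65,81),(41,-65,81),(46.7,50,81),(46.7,-50,81),(5,32,135),(5,-32,135),(60,0,54)],float)
for zp in (90,100):
  for th in (0,.03,.06,.1,.3):
    c,q=np.cos(th),np.sin(th); X=P.copy(); d=P-[0,0,zp]
    X[:,0]=d[:,0]*c+d[:,2]*q; X[:,2]=-d[:,0]*q+d[:,2]*c+zp
    # caddy-> world: origin offset along tool, yaw hd-.01
    W=np.c_[X[:,0]*np.cos(hd-.01)-X[:,1]*np.sin(hd-.01),X[:,0]*np.sin(hd-.01)+X[:,1]*np.cos(hd-.01),X[:,2]]
    off=np.array([-2.29*np.cos(hd)-1.34*np.sin(hd),-2.29*np.sin(hd)+1.34*np.cos(hd),-72.47])
    W=W+tcp+off
    u=proj(s,W); print(zp,th,u[:8].round(1).tolist(),"edge z",W[8,2].round(1),"x",(n@(W[8,:2]-[562,229.5])).round(1))
E
```

```text
90 0 [[114.3, 177.2], [444.3, 180.3], [115.5, 187.1], [442.9, 190.2], [152.1, 173.2], [406.8, 175.7], [161.5, 358.0], [394.9, 359.8]] edge z 151.6 x -0.6
90 0.03 [[115.9, 177.3], [442.6, 180.4], [116.9, 187.2], [441.4, 190.3], [153.4, 173.4], [405.4, 175.8], [161.3, 353.4], [395.2, 355.2]] edge z 149.8 x -1.7
90 0.06 [[117.5, 177.5], [441.0, 180.6], [118.4, 187.4], [439.9, 190.4], [154.7, 173.6], [404.1, 176.0], [161.1, 348.7], [395.5, 350.6]] edge z 148.0 x -2.9
90 0.1 [[119.6, 177.9], [438.9, 181.0], [120.3, 187.7], [438.0, 190.7], [156.3, 174.1], [402.4, 176.4], [161.0, 342.3], [395.7, 344.2]] edge z 145.8 x -4.5
90 0.3 [[129.2, 182.5], [429.1, 185.3], [129.0, 191.7], [429.1, 194.5], [164.0, 178.9], [394.6, 181.1], [161.8, 308.7], [395.6, 310.7]] edge z 135.4 x -13.9
100 0 [[114.3, 177.2], [444.3, 180.3], [115.5, 187.1], [442.9, 190.2], [152.1, 173.2], [406.8, 175.7], [161.5, 358.0], [394.9, 359.8]] edge z 151.6 x -0.6
100 0.03 [[116.0, 178.0], [442.5, 181.1], [117.0, 187.9], [441.3, 191.0], [153.4, 174.1], [405.4, 176.5], [161.4, 354.4], [395.1, 356.2]] edge z 149.8 x -2.0
100 0.06 [[117.7, 179.0], [440.8, 182.0], [118.5, 188.8], [439.8, 191.9], [154.8, 175.1], [404.0, 177.5], [161.3, 350.6], [395.3, 352.5]] edge z 148.0 x -3.5
100 0.1 [[119.9, 180.4], [438.6, 183.4], [120.5, 190.1], [437.8, 193.1], [156.5, 176.5], [402.2, 178.9], [161.2, 345.6], [395.4, 347.4]] edge z 145.8 x -5.5
100 0.3 [[129.5, 189.4], [428.7, 192.2], [129.3, 198.6], [428.7, 201.4], [164.2, 185.8], [394.3, 188.0], [162.1, 319.2], [395.0, 321.1]] edge z 135.9 x -16.9
```

```bash
python3 - <<'E'
from h import *
s=robot.snapshot("side"); cv2.imwrite(f"pics/s17.png",cv2.resize(s["frame"][200:265,215:275],None,fx=12,fy=9,interpolation=cv2.INTER_CUBIC))
E
```

```text
(no output)
```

View pics/s17.png

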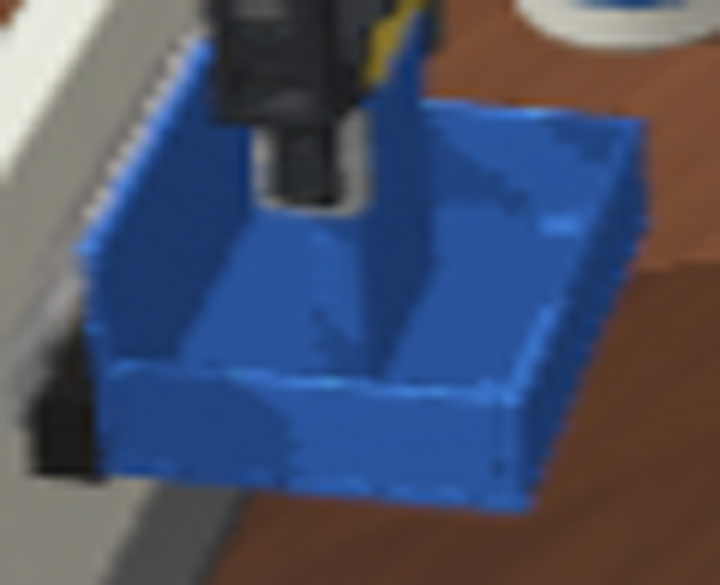

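```bash
cat > sf.py <<'E'
from h import *
from scipy.spatial.transform import Rotation as Ro
def sidefit(s,pts,px,yaw=.333):
    pts=np.array(pts,float);px=np.array(px)
    def W(p,P): return Ro.from_euler('ZYX',[yaw,p[3],0]).apply(P)+p[:3]
    r=lambda p:(proj(s,W(p,pts))-px).ravel()
    q=least_squares(r,[515,172,97,0],x_scale=[1,1,1,.01]); J=q.jac; cov=np.linalg.inv(J.T@J)*.2
    e=W(q.x,np.array([[60,0,54.]]))[0]; n=np.array([np.cos(.335),np.sin(.335)])
    return q.x,np.sqrt(np.diag(cov)),r(q.x).reshape(-1,2).round(2).tolist(),e,n@(e[:2]-[562,229.5])
E
python3 - <<'E'
from sf import *
s=robot.snapshot("side")
pts=[(-45,65,0),(45,65,0),(-45,65,40),(45,65,40),(45,65,81),(-45,-65,40)]
px=[(215-.5+u/12,200-.5+v/9) for u,v in [(530,510),(105,474),(522,398),(98,362),(85,250),(648,122)]]
for r in sidefit(s,pts,px): print(r)
E
```

```text
[5.20955500e+02 1.61429187e+02 8.83609958e+01 1.03236468e-02]
[4.46116184 6.51207692 6.72089923 0.01081268]
[[-0.3, 0.08], [0.46, -0.24], [-0.07, 0.48], [-0.01, 0.2], [-0.05, -0.11], [-0.02, -0.45]]
[578.18327896 181.22314784 141.73871039]
-0.5882851120238032
```

Emit:
apply_moves([
  {"dx": 0.5,"dy": 0,"dz": -0.2,"twist": 0,"claw": 50},
  {"dx": 1.0,"dy": 0,"dz": -0.5,"twist": 0,"claw": 50},
  {"dx": 1.0,"dy": 0,"dz": -0.5,"twist": 0,"claw": 50},
])

```text
time: 20.2
eef_pos: [519.9, 173.3, 170.1]
ee_rot: [0.985, 0.17, 0.0, 0.0]
force: [2.3, -0.3, 5.5]
width: 0.747
```

Emit:
apply_moves([
  {"dx": 0.4,"dy": 0,"dz": -0.2,"twist": 0,"claw": 50},
  {"dx": 0.7,"dy": 0,"dz": -0.2,"twist": 0,"claw": 50},
  {"dx": 0.7,"dy": 0,"dz": -0.2,"twist": 0,"claw": 50},
])

```text
time: 20.58
eef_pos: [520.0, 173.4, 170.2]
ee_rot: [0.985, 0.17, -0.001, 0.0]
force: [-1.6, -1.5, 8.5]
width: 0.749
```

```bash
python3 - <<'E'
from h import *
o=robot.observe(); print(o["time"],o["eef_pos"],o["force"],o["wrist_torque"],heading(o["ee_rot"]))
E
```

```text
20.575 [519.95047868 173.36810794 170.23272305] [-1.6406429  -1.4604857   8.50631649] [ 0.20634193 -0.30606629 -0.6654367 ] (np.float64(0.3412421822878467), array([-9.49305186e-04, -4.68080336e-04, -9.99999440e-01]))
```

Emit:
apply_moves([
  {"dx": 0,"dy": 0,"dz": -0.5,"twist": 0.005,"claw": 50},
  {"dx": 0,"dy": 0,"dz": -0.5,"twist": 0.01,"claw": 50},
  {"dx": 0,"dy": 0,"dz": -0.5,"twist": 0.01,"claw": 50},
])

```text
time: 20.95
eef_pos: [519.9, 173.7, 170.1]
ee_rot: [0.986, 0.165, -0.001, 0.0]
force: [-1.7, 0.4, 4.5]
width: 0.741
```

```bash
python3 - <<'E'
from h import *
o=robot.observe(); print(o["time"],o["eef_pos"],o["force"],o["wrist_torque"],heading(o["ee_rot"]))
s=robot.snapshot("wrist"); f=s["frame"]; cv2.imwrite("pics/w19.png",f)
s=robot.snapshot("side"); cv2.imwrite(f"pics/s19.png",cv2.resize(s["frame"][200:265,215:275],None,fx=12,fy=9,interpolation=cv2.INTER_CUBIC))
E
```

```text
20.95 [519.85971887 173.71718211 170.14150322] [-1.68173749  0.39872969  4.47114665] [ 0.19266647 -0.25967851  0.33098777] (np.float64(0.3325074833543612), array([-1.08881576e-03, -3.59307959e-04, -9.99999343e-01]))
```

View pics/w19.png

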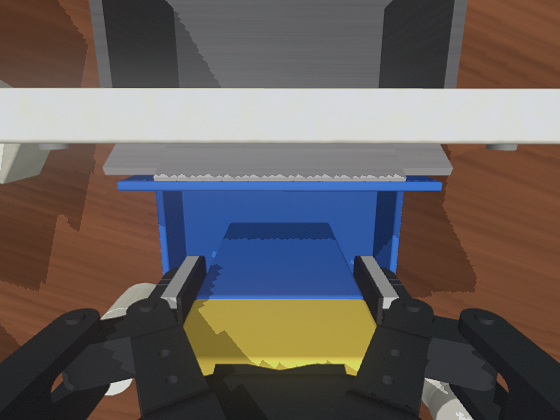

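View pics/s19.png

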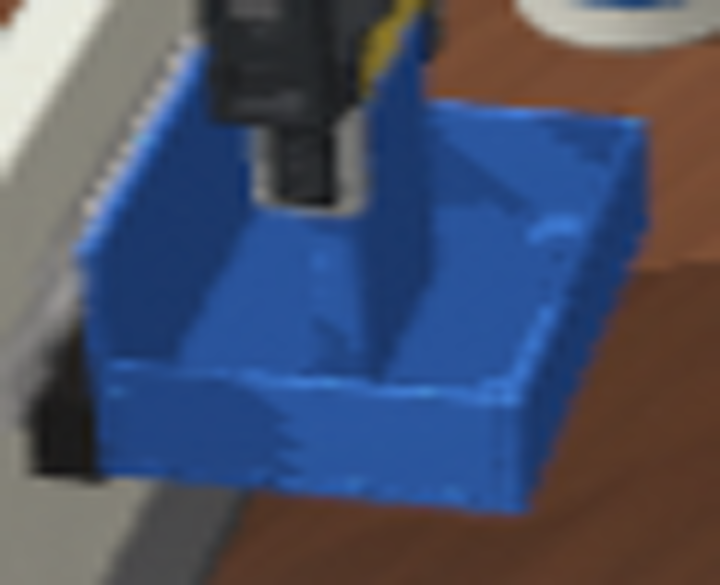

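Emit:
apply_moves([
  {"dx": 0,"dy": 0,"dz": 0,"twist": 0,"claw": 66},
  {"dx": 0,"dy": 0,"dz": 0,"twist": 0,"claw": 72},
  {"dx": 0,"dy": 0,"dz": 0,"twist": 0,"claw": 85},
  {"dx": 0,"dy": 0,"dz": 0,"twist": 0,"claw": 85},
  {"dx": 0,"dy": 0,"dz": 0,"twist": 0,"claw": 85},
  {"dx": 0,"dy": 0,"dz": 0,"twist": 0,"claw": 85},
])

```text
time: 21.8
eef_pos: [520.5, 173.7, 170.3]
ee_rot: [0.986, 0.165, 0.0, -0.0]
force: [-0.6, -0.2, 0.5]
width: 0.994
```

```bash
python3 - <<'E'
from h import *
o=robot.observe(); print(o["time"],o["eef_pos"],o["force"],o["wrist_torque"],o["width"])
s=robot.snapshot("wrist"); f=s["frame"]; cv2.imwrite("pics/w20.png",f)
s=robot.snapshot("side"); cv2.imwrite(f"pics/s20.png",cv2.resize(s["frame"][200:265,215:275],None,fx=12,fy=9,interpolation=cv2.INTER_CUBIC))
E
```

```text
21.8 [520.52474759 173.72407971 170.29345567] [-0.64016865 -0.22935163  0.47690007] [ 0.03013619 -0.02024275 -0.01314356] 0.9942710077202915
```

View pics/w20.png

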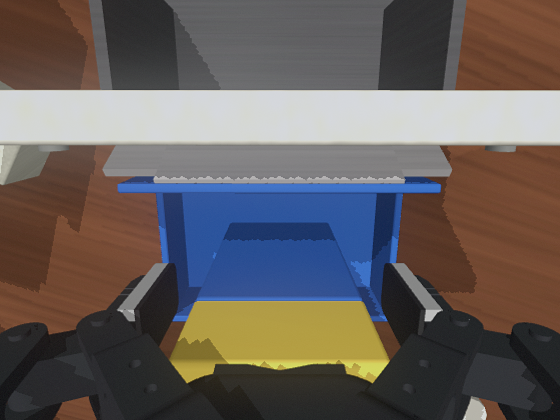

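View pics/s20.png

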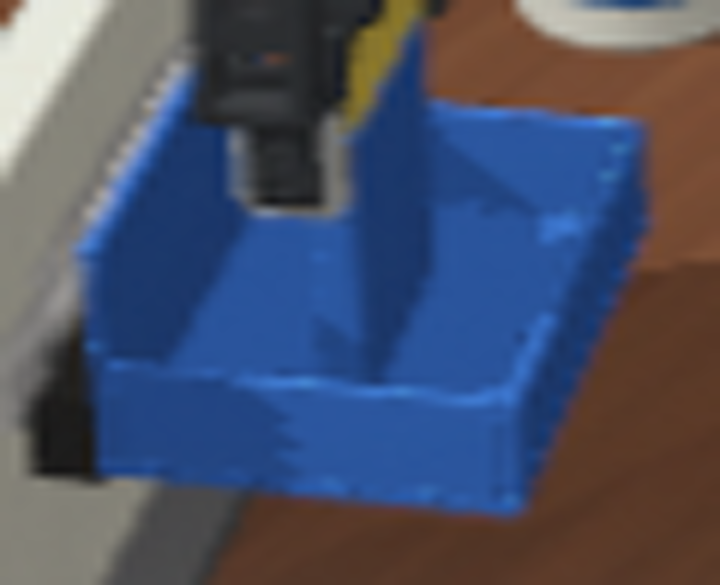

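Released, and the caddy hangs steady. Going straight up so I can check the seating.

Emit:
apply_moves([
  {"dx": 0,"dy": 0,"dz": -10,"twist": 0,"claw": 85},
  {"dx": 0,"dy": 0,"dz": -30,"twist": 0,"claw": 85},
  {"dx": 0,"dy": 0,"dz": -60,"twist": 0,"claw": 85},
  {"dx": 0,"dy": 0,"dz": -90,"twist": 0,"claw": 85},
  {"dx": -20,"dy": 0,"dz": -110,"twist": 0,"claw": 85},
  {"dx": -20,"dy": 0,"dz": -110,"twist": 0,"claw": 85},
  {"dx": -20,"dy": 0,"dz": -110,"twist": 0,"claw": 85},
])

```text
time: 22.78
eef_pos: [501.8, 167.3, 280.3]
ee_rot: [0.986, 0.165, 0.0, -0.0]
force: [0.3, -0.4, -0.7]
width: 0.993
```

```bash
python3 - <<'E'
from h import *
o=robot.observe(); print(o["time"],o["eef_pos"],o["force"],heading(o["ee_rot"]))
s=robot.snapshot("wrist"); f=s["frame"]; cv2.imwrite("pics/w21.png",f); np.save("w21.npy",s["R"]); np.save("w21t.npy",s["t"])
s=robot.snapshot("side"); cv2.imwrite(f"pics/s21.png",cv2.resize(s["frame"][185:265,205:275],None,fx=10,fy=7.4,interpolation=cv2.INTER_CUBIC))
s=robot.snapshot("scene"); cv2.imwrite(f"pics/sc21.png",cv2.resize(s["frame"][150:250,280:380],None,fx=6,fy=6,interpolation=cv2.INTER_CUBIC))
E
```

```text
22.775 [501.77648827 167.25625986 280.33889671] [ 0.34448404 -0.4289073  -0.74945028] (np.float64(0.3317283292357018), array([ 6.82003625e-04,  1.93926592e-04, -9.99999749e-01]))
```

View pics/w21.png

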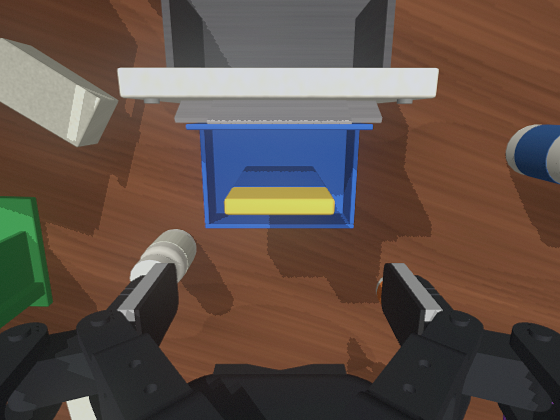

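View pics/s21.png

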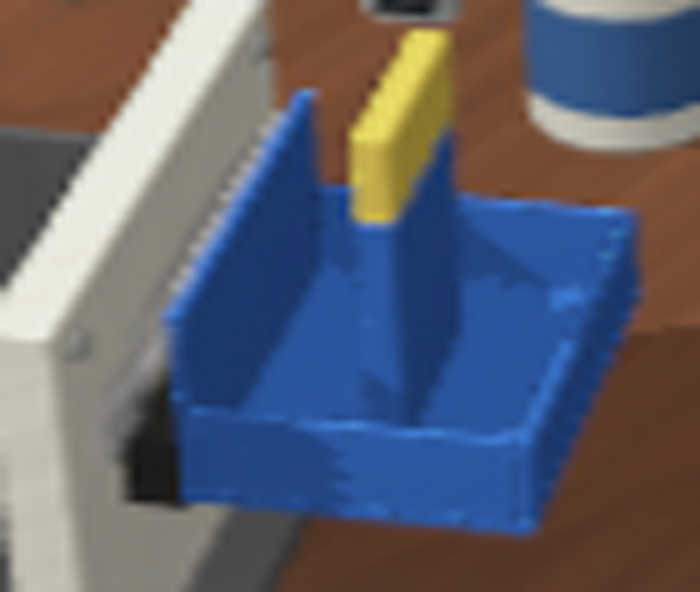

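View pics/sc21.png

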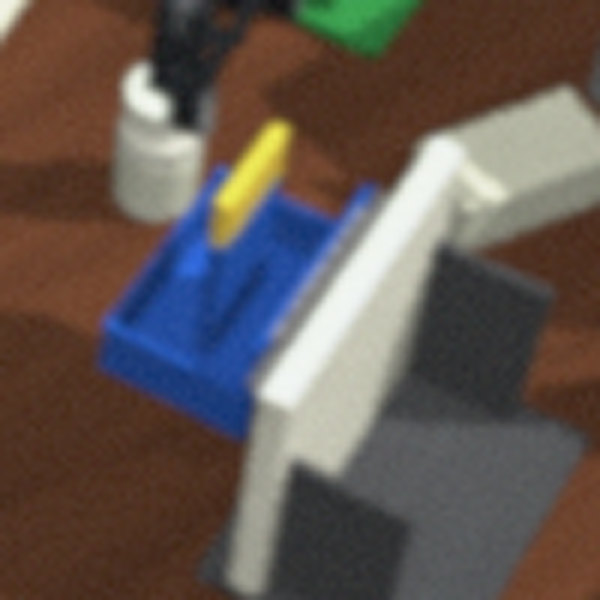

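```bash
python3 - <<'E'
import cv2
f=cv2.imread("pics/w21.png")
cv2.imwrite("pics/c20.png",cv2.resize(f[60:235,170:280],None,fx=6,fy=3.4,interpolation=cv2.INTER_CUBIC))
cv2.imwrite("pics/c21.png",cv2.resize(f[60:235,275:385],None,fx=6,fy=3.4,interpolation=cv2.INTER_CUBIC))
E
```

```text
(no output)
```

View pics/c20.png

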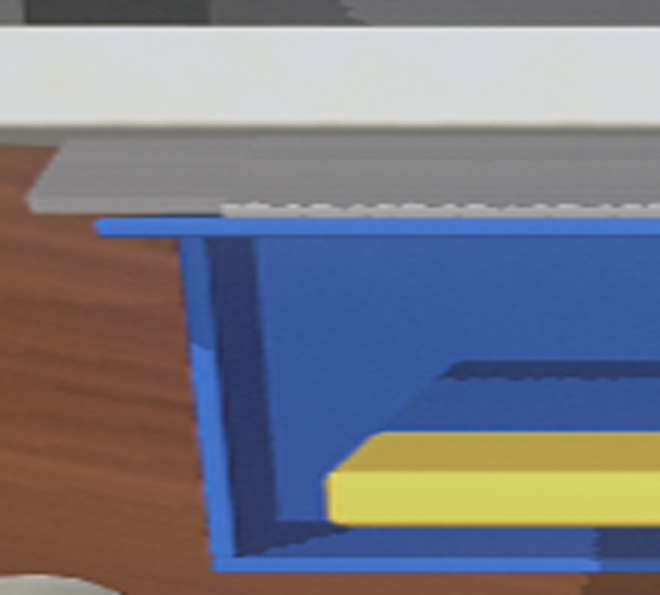

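View pics/c21.png

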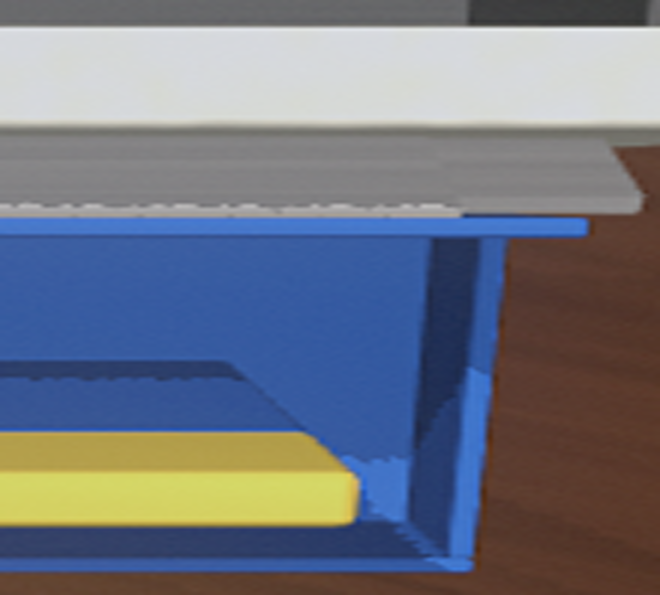

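```bash
python3 - <<'E'
from h import *
from scipy.spatial.transform import Rotation as Ro
w=robot.snapshot("wrist"); sd=robot.snapshot("side")
wl=lambda u,v:(u/6+170-.4,v/3.4+60-.35); wr=lambda u,v:(u/6+275-.4,v/3.4+60-.35); ss=lambda u,v:(u/10+205-.45,v/7.4+185-.45)
W=[((45,65,81),wl(96,218)),((45,-65,81),wr(588,216)),((41,65,81),wl(96,236)),((41,-65,81),wr(588,236)),((-45,65,40),wl(213,572)),((-45,-65,40),wr(472,570)),((5,32,135),wl(330,471)),((5,-32,135),wr(357,471)),((-5,32,135),wl(332,524)),((-5,-32,135),wr(356,524))]
S=[((-45,65,0),ss(535,532)),((45,65,0),ss(185,503)),((-45,65,40),ss(530,437)),((45,65,40),ss(182,408)),((45,65,81),ss(170,312)),((-45,-65,40),ss(636,212)),((45,-65,81),ss(315,92)),((5,32,135),ss(352,135)),((-5,-32,135),ss(450,35)),((5,-32,135),ss(422,30))]
def run(sets):
    def tf(p,P): return Ro.from_euler('ZYX',p[3:]).apply(np.array(P,float))+p[:3]
    r=lambda p:np.concatenate([(proj(c,tf(p,[a for a,_ in L]))-[b for _,b in L]).ravel() for c,L in sets])
    q=least_squares(r,[515,172,97,.33,0,0],x_scale=[1,1,1,.01,.01,.01],loss='soft_l1'); p=q.x
    e=tf(p,[[60,0,54]])[0]
    A=ray(w,*wl(300,125),195);B=ray(w,*wr(300,126),195); yb=np.arctan2(-(A-B)[0],(A-B)[1]); n=np.array([np.cos(yb),np.sin(yb)])
    print(p.round(3),"edge",e.round(1),"edge x stand",n@(e-A)[:2],"board yaw",yb,"rms",np.sqrt(np.mean(r(p)**2)))
    L=ray(w,*wl(28,195),165.5);R=ray(w,*wr(643,196),165.5); print("lip width@165.5",np.linalg.norm(L-R),"lip x",n@((L+R)/2-A)[:2])
    m=(L+R)/2; l=np.array([-n[1],n[0]]); print("edge y rel cleat mid",l@(e-m)[:2])
    print(r(p).reshape(-1,2).round(1).tolist())
run([(w,W)]);run([(sd,S)]);run([(w,W),(sd,S)])
E
```

```text
[5.14931e+02 1.73074e+02 9.34220e+01 3.33000e-01 5.00000e-03 2.00000e-03] edge [571.9 192.7 147.1] edge x stand -2.0823596577317582 board yaw 0.3288914164737897 rms 0.4270511414279196
lip width@165.5 148.7260758108226 lip x -12.887310579343561
edge y rel cleat mid -0.6813018570841863
[[0.1, -0.2], [-0.1, 0.1], [0.5, 0.4], [-0.5, 0.1], [0.2, -0.3], [-0.2, -0.1], [-0.8, -0.4], [0.9, -0.6], [-0.3, 0.7], [0.3, 0.4]]
[5.22495e+02 1.59332e+02 8.44460e+01 3.23000e-01 1.10000e-02 2.30000e-02] edge [580.4 177.4 137.8] edge x stand 0.9728115138263869 board yaw 0.3288914164737897 rms 0.3693079885502744
lip width@165.5 148.7260758108226 lip x -12.887310579343561
edge y rel cleat mid -17.875716824115585
[[-0.1, -0.1], [0.5, -0.7], [0.1, 0.5], [-0.2, -0.1], [-0.0, -0.1], [0.5, 0.3], [-0.8, 0.1], [0.0, 0.2], [0.5, -0.2], [-0.6, -0.0]]
[5.14936e+02 1.73076e+02 9.50850e+01 3.33000e-01 7.00000e-03 4.00000e-03] edge [572.1 192.6 148.7] edge x stand -1.9664283273072933 board yaw 0.3288914164737897 rms 0.8453451128335511
lip width@165.5 148.7260758108226 lip x -12.887310579343561
edge y rel cleat mid -0.7856724079665202
[[-0.4, -0.4], [0.7, -0.1], [0.0, 0.2], [0.3, -0.0], [-0.2, 0.2], [0.3, 0.4], [-0.8, -0.2], [1.7, -0.4], [-0.4, 1.0], [1.2, 0.8], [-0.1, 1.3], [-0.1, 0.8], [0.0, 2.0], [-0.9, 1.5], [-0.7, 1.5], [0.1, 0.5], [-1.8, 0.4], [-0.5, 1.4], [-0.2, 0.3], [-1.3, 0.5]]
```

The fits put the strip edge at x = -2.0 mm, which is home. Tilt is 0.005 rad, yaw error 0.004 rad, sideways -0.7 mm, underside about 94 mm. The gripper is clear, so I'm handing in.

```bash
python3 - <<'E'
from workcell import robot
print(robot.finish_job()); print(robot.observe()["time"])
E
```

```text
the job is handed in; nothing more can be done
None
the job is handed in; nothing more can be done
```

The blue caddy is hanging on the white board's cleat, released, and the job is handed in at about 23 s; no verdict is reported.

**How it was done:** The moves can't tilt the tool, so I pinched the handle board across its 64 mm width instead of along x as advised. That let the caddy pivot in the jaws.
- **Tilt:** I pushed the strip lightly against the board above the cleat, with 4–8 N sideways, until the caddy was about 0.30 rad front-up.
- **Seat:** I lowered it until it met the cleat at TCP z of about 183 mm, then swung it down to the rest.
- **Release:** I pressed down with about 4.5 N, let go and backed the arm off upwards.

**Final checks:** These come from the wrist-camera fit.

| Check | Measured | Limit |
|---|---|---|
| Strip edge from board face | 2.0 mm | 4 mm |
| Sideways offset (from the cleat's middle) | 0.7 mm | 20 mm |
| Tilt | 0.005 rad | 0.05 rad |
| Yaw error | 0.004 rad | 0.07 rad |
| Underside height | 93–95 mm | 76–116 mm |

At the last reading the gripper was clear and no force was felt. The bottles and carton in view looked undisturbed, but I did not measure them.

**Doubts:**
- **Load on the board:** The downward push briefly reached about 14 N before I eased it. The total load on the wedge is not measured, so I can't confirm it stayed under 40 N.
- **Disagreeing checks:** Before release, one wrist estimate showed about 0.05 rad of tilt, while the side view gave 0.01 rad. The side-camera fit alone disagreed on position by up to 17 mm; a single distant view constrains it poorly. It agreed on tilt (0.01 rad).

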